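# Load the capped sample containers into the carrier

## Robot

A 6-joint arm with a two-finger parallel gripper is mounted at the origin on the work surface. World frame = base frame: x ahead of the robot, y to its left, z up, the work surface at z = 0. Lengths are in m, angles in rad, forces in N, time in s.
With the tool pointing down it reaches from about 0.25 to 0.725 m from the base axis. Payload 4 kg.
Tool frame: the origin (TCP) lies at the very end of the fingers, on their centre line; the grasp point (between the pads) lies 19 mm behind it; x points along the fingers, z is the direction in which the jaws open and shut, and the axes are right-handed (so a half turn about x gives the same grasp; the last joint's range is limited). The gripper opens to 85 mm and grips with 20 to 120 N. Pads are 22 mm wide; open, the fingers measure 114 mm over their backs; the gripper's body (76 mm by 85 mm) begins 54 mm behind the grasp point. The pads swing forward as they close: fully open they stand 13 mm farther back than shut.
Start: joints at [-1.174, 0.241, 0.005, 1.335, 0, 1.571], TCP at [0.193, -0.461, 0.231] pointing down, gripper open.
Joint ranges: [-2.72, 2.72], [-1.05, 1.87], [-1.09, 1.28], [-1.99, 2.15], [-1.42, 1.44], [-3.14, 3.14]. Speed limits (rad/s): [2.79, 2.79, 3.14, 3.14, 3.14, 3.14].

## Interface

Orientations are given as a unit quaternion [x, y, z, w].
In Python, from workcell import bot gives the robot as it stands.
- The arm moves only by the tool step_arm, never from a script. Its argument "series" is a list of rows, each an object of numbers: "x", "y", "z": the shift along the world's x, y, z in cm; "twist": the turn about the world's z in degrees; "jaw": the finger opening in cm, from 0 to 8.54. In form: [{"x": .., "y": .., "z": .., "twist": .., "jaw": ..}, ...]. A call has 1 to 10 rows; each row is the pose to reach, as a shift and turn from the pose measured when the call began; what a row does not reach only later rows make up. A row lasts 1/12 s, in which the tool goes at most 41.7 mm and 7.16 degrees, less where a joint would pass 70% of its speed; a pose out of reach is approached as far as the arm can. A call with a gripper value outside its range is refused whole. The fingers move at their own pace and stop on an object; the grip force is fixed at half the most. Time passes only in rows, so rows that repeat a pose let the fingers close. It gives the time, the measured TCP pose, the force and the opening at its end, in the units of the state.
- bot.get_obs(): the state, without advancing time (a new reading comes with each control period).
- bot.camera(name): name is "scene" or "top"; returns (picture, depth): 384x512x3 uint8, red, green, blue; 384x512 float32, m along the optical axis (not along the pixel's ray), 0 where there is no reading.
- bot.camera_info(name): a dict with "camera_matrix" (3x3 intrinsics, pixels), "D" ([k1, k2, p1, p2, k3] as OpenCV has them; the pictures are not rectified), "R" (3x3) and "t" (3): a world point X has camera coordinates R X + t. Camera axes: x right, y down, z forward; pixel columns grow to the right and rows downward; lengths in m; the calibration is good to about 2 mm. A picture is of the moment at which its call begins. camera_info takes no time and is no camera call.
- bot.job_done(): hands the job in, once; it reports no verdict.
The state is a dict: "clock": time; "joint_pos": joint angles; "joint_vel": joint speeds; "tau": joint torques, N m; "eef_pos": TCP position; "tool_rot": TCP orientation; "ft_force": force on the tool from outside, world axes, zero at the start; "ft_torque": the same for the moment, N m; "grip_width": finger opening in m.
Only numpy, scipy, OpenCV 4.12 (cv2) and the standard library are available. Lean on these libraries where they do the work, as an engineer would, in place of code of your own. Each camera call takes 0.05 s, during which the arm holds its last target.

## Task

The three capped amber containers - a wide jar, a square bottle and a slim vial - are going to the cold store. Stand each one upright in its own pocket of the steel carrier (jar in the wide round pocket, bottle in the square one, vial in the small round one), setting it down rather than dropping it. Leave the three open, uncapped containers standing where they are on the bench.

Things in the scene. Friction and masses are not known exactly. Their poses are not given: they have to be found in the camera images.
- carrier: The carrier: a low steel tray, fixed, 286 mm along x, 104 mm along y, floor 4 mm thick, rim 14 mm high, a wire loop handle at each end. Holds three white pockets in a row along x, centres 90 mm apart (at x = -90, 0 and +90 mm), in any order. Origin: centre of its underside; z up.
- jar: Capped wide jar, brown amber glass with a flat white ribbed screw cap as wide as the jar: a plain upright cylinder 56 mm in diameter and 66 mm high (cap the top 18 mm), 125 to 255 g. Stands upright on the bench. To go in pocket_wide. Origin: centre of its underside; z up along its axis.
- bottle: Capped square bottle, brown amber glass: body 38 x 38 mm and 54 mm high, with a round white screw cap 30 mm in diameter on top, 72 mm high in all, 95 to 200 g. Stands upright on the bench, turned any way. To go in pocket_square, which takes it turned any way. Origin: centre of its underside; z up along its axis. x and y square to its flat sides.
- vial: Capped slim vial, brown amber glass: a plain upright cylinder 28 mm in diameter and 80 mm high, its top 18 mm a white screw cap of the same width, 55 to 115 g. Stands upright on the bench. To go in pocket_small. Origin: centre of its underside; z up along its axis.
- open_jar: Look-alike: wide amber glass jar without a cap, open and empty, 56 mm in diameter and 60 mm high. Must stay where it stands. Origin: centre of its underside; z up along its axis.
- open_bottle: Look-alike: square amber glass bottle without a cap, an open round neck 27 mm in diameter on a 38 x 38 mm body, 68 mm high in all. Must stay where it stands. Origin: centre of its underside; z up along its axis. x and y square to its flat sides.
- open_vial: Look-alike: slim amber glass vial without a cap, open at the top, 28 mm in diameter and 74 mm high. Must stay where it stands. Origin: centre of its underside; z up along its axis.
- pocket_wide: Wide round pocket: an upright white plastic ring, inside 74 mm, outside 82 mm in diameter, 22 mm high (top 26 mm above the bench). Fixed in the carrier. Origin: centre of the pocket, on the carrier's floor (4 mm above the bench), where the container's underside must stand; x along the carrier's row of pockets, y across it, z up.
- pocket_square: Square pocket: an upright white plastic frame, inside 54 x 54 mm, outside 62 x 62 mm, 22 mm high (top 26 mm above the bench), its sides along x and y. Fixed in the carrier. Origin: centre of the pocket, on the carrier's floor (4 mm above the bench), where the container's underside must stand; x along the carrier's row of pockets, y across it, z up.
- pocket_small: Small round pocket: an upright white plastic ring, inside 48 mm, outside 56 mm in diameter, 22 mm high (top 26 mm above the bench). Fixed in the carrier. Origin: centre of the pocket, on the carrier's floor (4 mm above the bench), where the container's underside must stand; x along the carrier's row of pockets, y across it, z up.
There are look-alikes about, which are no part of the job. What is shaped like the bottle but blue or green is not meant.

How it is judged:
By the outcome, as a careful person would: the job done as asked, in the order asked, and still so for the second after the job is handed in, with the robot touching nothing.
It also fails if it takes over 93 s, if anything falls off the work surface, if the arm or the gripper's body presses on something with over 40 N, if the wrist force passes 120 N, or if a joint passes its speed limit or range.

## Working session

There is one attempt and no reset: what is moved stays moved. The work goes in short steps, Python scripts to look and compute and a tool call to move; the robot and the scene stay as the last step left them, time stands still between calls to the robot, and variables do not carry over. Pictures are saved under pics/ and viewed, and the job is handed in when it is done.

Besides the shell and the picture viewer there is one more tool, called after "Call:" by a JSON object that holds its "name" and its "arguments", one argument or row to a line. step_arm: Moves the arm, as the interface text tells. Its arguments: {"type":"object","properties":{"series":{"type":"array","items":{"type":"object","properties":{"x":{"type":"number"},"y":{"type":"number"},"z":{"type":"number"},"twist":{"type":"number"},"jaw":{"type":"number"}}}}},"required":["series"]}

```bash
ls; mkdir -p pics; python3 - <<'E'
from workcell import bot
import cv2,numpy as np
for n in("scene","top"):
    p,d=bot.camera(n); np.savez(f"pics/{n}0.npz",p=p,d=d)
    cv2.imwrite(f"pics/{n}0.png",p[:,:,::-1]); i=bot.camera_info(n); print(n,i)
o=bot.get_obs(); print(o)
E
```

```text
pics
scene {'camera_matrix': array([[463.90979476,   0.        , 254.87706703],
       [  0.        , 463.90979476, 186.38929863],
       [  0.        ,   0.        ,   1.        ]]), 'D': array([-0.06278835,  0.        ,  0.        ,  0.        ,  0.        ]), 'R': array([[-0.43809912,  0.89873759, -0.01843632],
       [ 0.59855481,  0.27634756, -0.75190702],
       [-0.67067227, -0.34044495, -0.65901134]]), 't': array([ 0.28692938, -0.3192444 ,  1.46338753])}
top {'camera_matrix': array([[388.63632248,   0.        , 258.77366001],
       [  0.        , 388.63632248, 192.74463025],
       [  0.        ,   0.        ,   1.        ]]), 'D': array([-0.12136641,  0.        ,  0.        ,  0.        ,  0.        ]), 'R': array([[-0.00315031, -0.9999814 , -0.00522246],
       [-0.97888174,  0.00415125, -0.20438518],
       [ 0.20440305,  0.00446829, -0.97887661]]), 't': array([-0.01251076,  0.55660722,  0.76117789])}
{'clock': 0.1, 'joint_pos': array([-1.17397412e+00,  2.41320209e-01,  3.89542084e-03,  1.33523083e+00,
        5.52680018e-06,  1.57080972e+00]), 'joint_vel': array([-0.00118623, -0.00087082,  0.00296169, -0.00071865,  0.00025988,
       -0.00046543]), 'tau': array([-5.00813640e-04, -3.73136902e+01,  2.53010541e+01,  1.09002189e-02,
       -7.41129543e-05,  1.40467137e-06]), 'eef_pos': array([ 0.19302975, -0.4606296 ,  0.23052462]), 'tool_rot': array([ 0.39200406,  0.5892898 , -0.39127265,  0.58819731]), 'ft_force': array([-0.1564558 ,  0.63298557,  0.2990647 ]), 'ft_torque': array([ 0.00773252, -0.00863829,  0.01179397]), 'grip_width': 0.08537789018975211}
```

View pics/scene0.png

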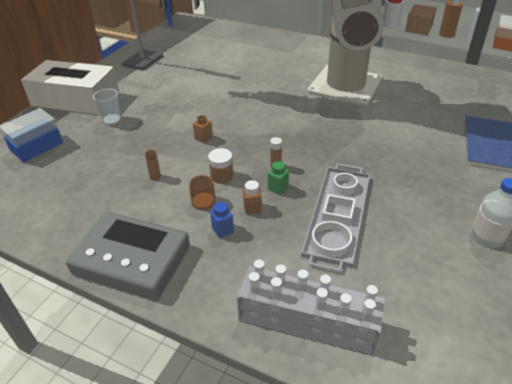

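View pics/top0.png

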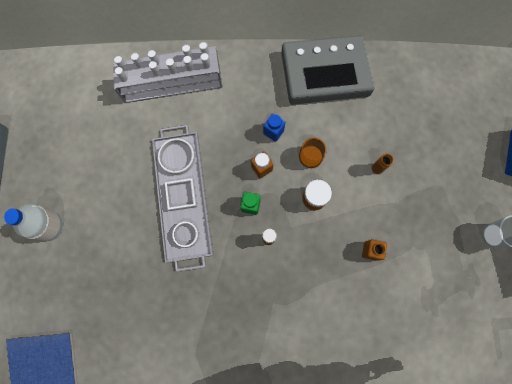

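Candidates, as scene / top pixels:
- Jar: capped at (221,166)/(317,192), open at (203,192)/(312,153).
- Bottle: capped amber at (252,197)/(262,162), open at (203,128)/(376,250), green at (278,178)/(250,203), blue at (222,219)/(274,127).
- Vial: capped at (276,152)/(269,237), open at (152,165)/(384,162).

I choose the capped amber ones, and will check them in a close crop.

```bash
python3 - <<'E'
import cv2,numpy as np
p=np.load("pics/top0.npz")["p"][:,:,::-1]
c=p[110:270,140:400]; cv2.imwrite("pics/c1.png",cv2.resize(c[:,0:130],None,fx=4.5,fy=3.7,interpolation=2)[:600] if 0 else cv2.resize(c[:150,0:100],None,fx=4,fy=4,interpolation=2))
cv2.imwrite("pics/c2.png",cv2.resize(p[110:260,230:400],None,fx=4,fy=4,interpolation=2))
E
```

```text
(no output)
```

View pics/c1.png

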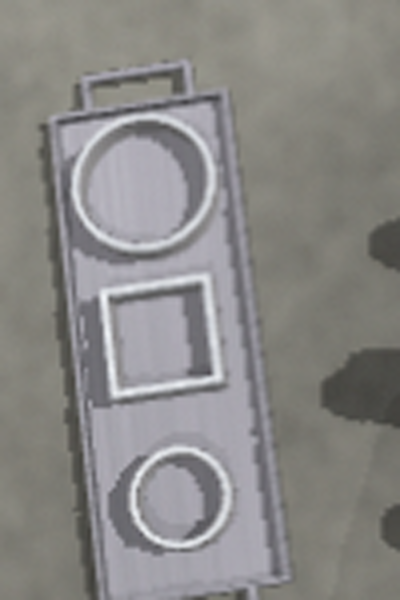

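View pics/c2.png

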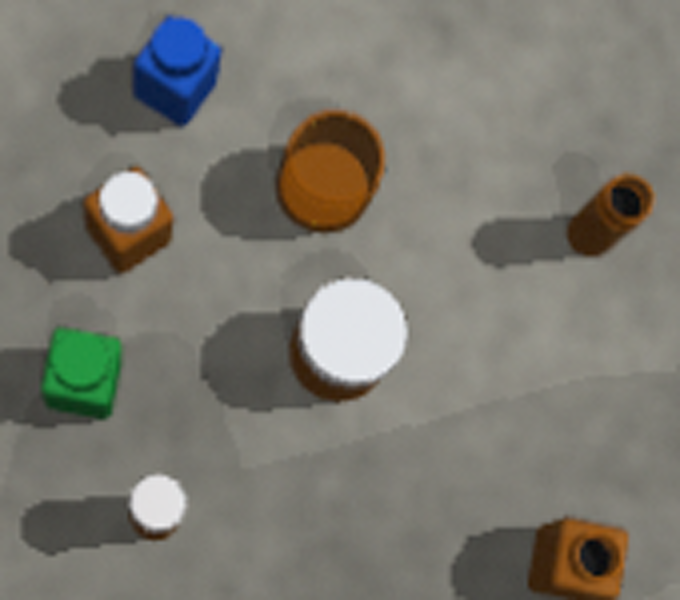

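The crop confirms white caps on the jar (353,332), bottle (129,199) and vial (158,503), while the look-alikes are open or coloured. Next I convert these pixels to positions.

```bash
cat > h.py <<'E'
import cv2,numpy as np
from workcell import bot
def ray(n,uv,z,info=None):
    i=bot.camera_info(n); K,D,R,t=[np.array(i[k],float) for k in("camera_matrix","D","R","t")]
    q=cv2.undistortPoints(np.array(uv,float).reshape(-1,1,2),K,D).reshape(-1,2)
    d=np.c_[q,np.ones(len(q))]@R; c=-R.T@t
    return c+d*((np.broadcast_to(z,len(d))-c[2])/d[:,2])[:,None]
def proj(n,X):
    i=bot.camera_info(n); K,D,R,t=[np.array(i[k],float) for k in("camera_matrix","D","R","t")]
    return cv2.projectPoints(np.array(X,float).reshape(-1,1,3),cv2.Rodrigues(R)[0],t,K,D)[0].reshape(-1,2)
def cloud(n,d):
    i=bot.camera_info(n); K,D,R,t=[np.array(i[k],float) for k in("camera_matrix","D","R","t")]
    v,u=np.mgrid[:384,:512]; q=cv2.undistortPoints(np.c_[u.ravel(),v.ravel()].astype(float).reshape(-1,1,2),K,D).reshape(-1,2)
    P=np.c_[q,np.ones(len(q))]*d.reshape(-1,1); return ((P-t)@R).reshape(384,512,3)
E
python3 - <<'E'
from h import *
def px(U,V,ox,oy): return ((U+.5)/4-.5+ox,(V+.5)/4-.5+oy)
L=[("wide",143,185,140,110,.026),("square",163,334,140,110,.026),("small",181,497,140,110,.026),
("jar",353,332,230,110,.066),("bottle",129,199,230,110,.072),("vial",158,503,230,110,.080),
("blue",180,45,230,110,.072),("green",82,365,230,110,.072),("ojar",335,162,230,110,.06),("ovial",630,198,230,110,.074),("obot",597,557,230,110,.068),
("bodyL",87,209,230,110,.054),("bodyR",171,222,230,110,.054),("bodyB",120,256,230,110,.054),("bodybaseB",123,272,230,110,.0),("sqTL",98,280,140,110,.026),("sqTR",215,270,140,110,.026),("sqBR",227,385,140,110,.026),("sqBL",112,400,140,110,.026)]
W={}
for n,U,V,a,b,z in L:
    W[n]=ray("top",[px(U,V,a,b)],z)[0]; print(n,W[n].round(4),np.hypot(*W[n][:2]).round(3), "scene px",proj("scene",W[n]).round(1))
print(W["wide"]-W["square"],W["square"]-W["small"])
f=np.load("pics/top0.npz"); C=cloud("top",f["d"]); p=f["p"].astype(int)
wh=(p.min(2)>150)&(p.max(2)-p.min(2)<35)
for n in("jar","bottle","vial"):
    z=W[n][2]; m=wh&(np.hypot(C[...,0]-W[n][0],C[...,1]-W[n][1])<.04)&(C[...,2]>z-.006)
    q=C[m]; print(n,m.sum(),q.mean(0).round(4),(q[:,:2].max(0)+q[:,:2].min(0))/2,np.ptp(q,axis=0))
for n in("wide","square","small"):
    m=wh&(np.hypot(C[...,0]-W[n][0],C[...,1]-W[n][1])<.046)&(C[...,2]>.021)
    q=C[m]; print(n,m.sum(),np.median(q[:,2]),(q[:,:2].max(0)+q[:,:2].min(0))/2,np.ptp(q,axis=0))
# bottle body top
m=(np.hypot(C[...,0]-W["bottle"][0],C[...,1]-W["bottle"][1])<.03)&(C[...,2]>.046); q=C[m]
print("bottle rect",cv2.minAreaRect(q[:,:2].astype(np.float32)))
# all tall things
m=(C[...,2]>.09)&(f["d"]>0); print("tall", m.sum(), C[m].min(0),C[m].max(0))
E
```

```text
wide [0.6487 0.1731 0.026 ] 0.671 scene px [[331.6 233.7]]
square [0.563  0.1582 0.026 ] 0.585 scene px [[337.9 205.5]]
small [0.4732 0.1452 0.026 ] 0.495 scene px [[344.8 179.8]]
jar [ 0.5545 -0.138   0.066 ] 0.571 scene px [[220.5 154.6]]
bottle [ 0.6253 -0.0214  0.072 ] 0.626 scene px [[251.4 184.1]]
vial [ 0.4645 -0.0351  0.08  ] 0.466 scene px [[275.9 140. ]]
blue [ 0.712  -0.0494  0.072 ] 0.714 scene px [[220.6 205.4]]
green [0.5365 0.0032 0.072 ] 0.536 scene px [[278.4 163.8]]
ojar [ 0.6494 -0.1326  0.06  ] 0.663 scene px [[202.  180.9]]
ovial [ 0.6251 -0.2881  0.074 ] 0.688 scene px [[150.4 152.4]]
obot [ 0.4361 -0.2597  0.068 ] 0.508 scene px [[202.  117.4]]
bodyL [0.6252 0.0012 0.054 ] 0.625 scene px [[260.9 193.2]]
bodyR [ 0.6178 -0.044   0.054 ] 0.619 scene px [[243.9 185.4]]
bodyB [ 0.599  -0.0165  0.054 ] 0.599 scene px [[258.8 183.8]]
bodybaseB [ 0.6037 -0.0181  0.    ] 0.604 scene px [[257.6 202.6]]
sqTL [0.5938 0.196  0.026 ] 0.625 scene px [[350.3 219.8]]
sqTR [0.5991 0.1305 0.026 ] 0.613 scene px [[320.3 212.3]]
sqBR [0.5344 0.1219 0.026 ] 0.548 scene px [[326.5 19
[... 193 characters left out ...]
] [0.05331802 0.05494512 0.00899365]
bottle 149 [ 0.6261 -0.0208  0.0708] [ 0.6263998  -0.02062834] [0.02712028 0.02752587 0.0070005 ]
vial 144 [ 0.4651 -0.0349  0.0792] [ 0.46522727 -0.03494357] [0.02437468 0.02418661 0.0087622 ]
wide 185 0.024736763969893532 [0.65048161 0.17325366] [0.07878675 0.08104695 0.00748   ]
square 205 0.025035632748322097 [0.56252296 0.16091108] [0.07019213 0.06738492 0.00818879]
small 141 0.024803397013280357 [0.47325234 0.14627111] [0.05243168 0.05499932 0.00709237]
bottle rect ((0.6265393495559692, -0.02038108929991722), (0.0378890335559845, 0.037774261087179184), 34.21371078491211)
tall 1759 [0.45756136 0.09377588 0.09004246] [0.88120953 0.49817906 0.15162223]
```

```bash
python3 - <<'E'
import cv2,numpy as np
p=np.load("pics/scene0.npz")["p"][:,:,::-1]
cv2.imwrite("pics/s1.png",cv2.resize(p[120:270,180:380],None,fx=4,fy=4,interpolation=2))
E
```

```text
(no output)
```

View pics/s1.png

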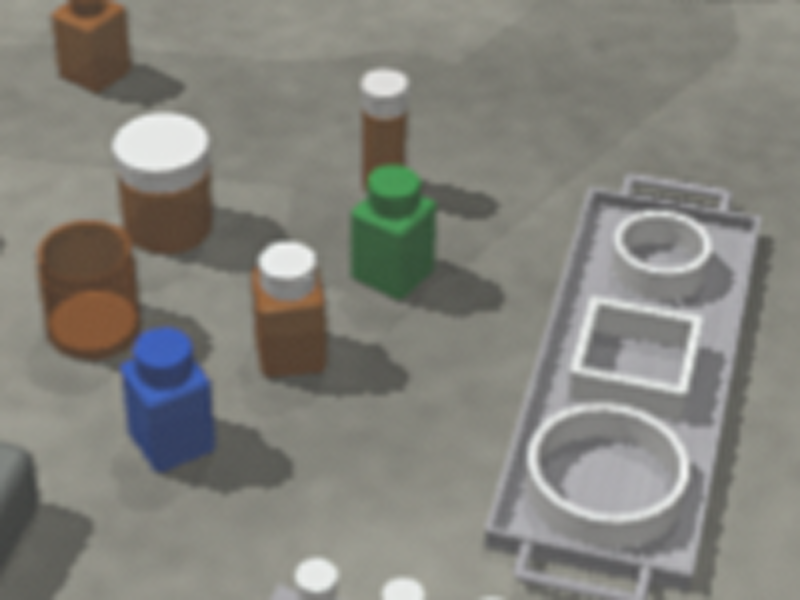

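Positions agree across both cameras and with the given sizes (caps within 2 mm, pocket spacing about 89.5 mm). I'll use these:

| Item | x (m) | y (m) |
|---|---|---|
| Jar | 0.555 | -0.1385 |
| Bottle (faces at 34°/124°) | 0.626 | -0.021 |
| Vial | 0.465 | -0.035 |
| Wide pocket | 0.650 | 0.173 |
| Square pocket | 0.562 | 0.160 |
| Small pocket | 0.473 | 0.146 |

The carrier yaw is about 8.8°. The jaw axis is now at -67.3°. I'll turn it to -56°, which stays clear of the neighbours.

Call:
{"name": "step_arm", "arguments": {
  "series": [
    {"x":36.2,"y":32.2,"z":-6,"twist":11,"jaw":8.5},
    {"x":36.2,"y":32.2,"z":-6,"twist":11,"jaw":8.5},
    {"x":36.2,"y":32.2,"z":-6,"twist":11,"jaw":8.5},
    {"x":36.2,"y":32.2,"z":-6,"twist":11,"jaw":8.5},
    {"x":36.2,"y":32.2,"z":-6,"twist":11,"jaw":8.5},
    {"x":36.2,"y":32.2,"z":-6,"twist":11,"jaw":8.5},
    {"x":36.2,"y":32.2,"z":-6,"twist":11,"jaw":8.5},
    {"x":36.2,"y":32.2,"z":-6,"twist":11,"jaw":8.5},
    {"x":36.2,"y":32.2,"z":-6,"twist":11,"jaw":8.5},
    {"x":36.2,"y":32.2,"z":-6,"twist":11,"jaw":8.5}
  ]
}}

```text
clock: 0.93
eef_pos: [0.5028, -0.1842, 0.1788]
tool_rot: [0.334, 0.624, -0.333, 0.623]
ft_force: [0.3, -1.0, 0.6]
grip_width: 0.085
```

Call:
{"name": "step_arm", "arguments": {
  "series": [
    {"x":5.2,"y":4.6,"z":-4},
    {"x":5.2,"y":4.6,"z":-6},
    {"x":5.2,"y":4.6,"z":-6},
    {"x":5.2,"y":4.6,"z":-6},
    {"x":5.2,"y":4.6,"z":-6}
  ]
}}

```text
$.series[0]: bad value
```

```bash
cat >> h.py <<'E'
from scipy.spatial.transform import Rotation as Ro
def st():
    o=bot.get_obs(); M=Ro.from_quat(o["tool_rot"]).as_matrix()
    print("t",o["clock"],"tcp",o["eef_pos"].round(4),"jaw dir",np.degrees(np.arctan2(M[1,2],M[0,2])).round(1),"tilt",M[2,0].round(4),"j",o["joint_pos"].round(2),"F",o["ft_force"].round(1),"w",round(o["grip_width"],4))
def look(tag,tb,sb):
    for n,b in(("top",tb),("scene",sb)):
        p,d=bot.camera(n); np.savez(f"pics/{n}{tag}.npz",p=p,d=d)
        c=p[b[1]:b[3],b[0]:b[2],::-1]; f=min(800/c.shape[1],600/c.shape[0],4)
        cv2.imwrite(f"pics/{n}{tag}.png",cv2.resize(c,None,fx=f,fy=f,interpolation=2))
E
python3 - <<'E'
from h import *
st(); look("1",(230,100,400,260),(150,60,340,220))
E
```

```text
t 0.9333 tcp [ 0.5028 -0.1842  0.1788] jaw dir -56.3 tilt -1.0 j [-0.35  0.34  0.    1.24  0.    2.2 ] F [ 0.3 -1.   0.6] w 0.085
```

View pics/scene1.png

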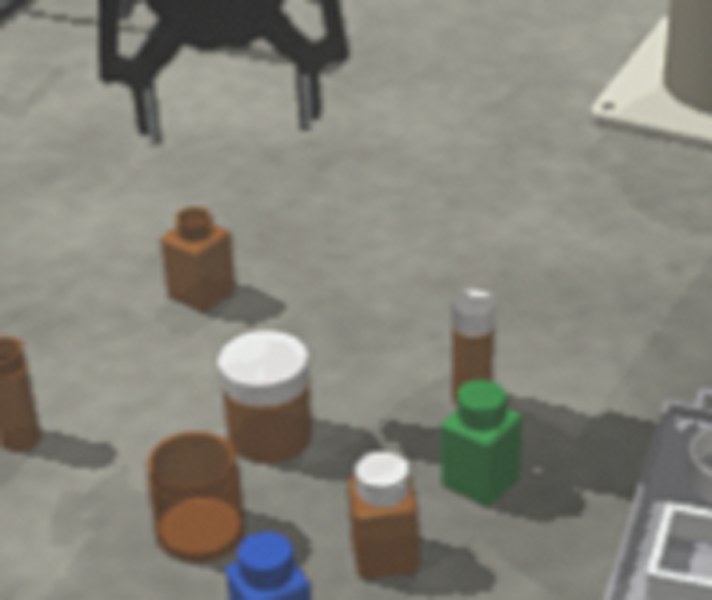

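The view shows the open fingers at about (190,97) and (231,94), in the scene image. All five fields are required in each row, so I'm resending the move.

Call:
{"name": "step_arm", "arguments": {
  "series": [
    {"x":5.2,"y":4.6,"z":-4,"twist":0,"jaw":8.5},
    {"x":5.2,"y":4.6,"z":-6,"twist":0,"jaw":8.5},
    {"x":5.2,"y":4.6,"z":-6,"twist":0,"jaw":8.5},
    {"x":5.2,"y":4.6,"z":-6,"twist":0,"jaw":8.5},
    {"x":5.2,"y":4.6,"z":-6,"twist":0,"jaw":8.5}
  ]
}}

```text
clock: 1.45
eef_pos: [0.5557, -0.1357, 0.1168]
tool_rot: [0.331, 0.627, -0.33, 0.623]
ft_force: [0.2, 0.1, 0.2]
grip_width: 0.085
```

```bash
python3 - <<'E'
from h import *
st(); 
for z in (.1788,.192): print(proj("scene",[[.5028,-.1842,z]]))
look("2",(230,100,400,260),(150,60,340,220))
E
```

```text
t 1.45 tcp [ 0.5557 -0.1357  0.1168] jaw dir -55.8 tilt -1.0 j [-0.24  0.46  0.01  1.13  0.    2.3 ] F [0.2 0.1 0.2] w 0.085
[[210.74048398  98.43843246]]
[[210.28562678  93.42253389]]
```

View pics/scene2.png

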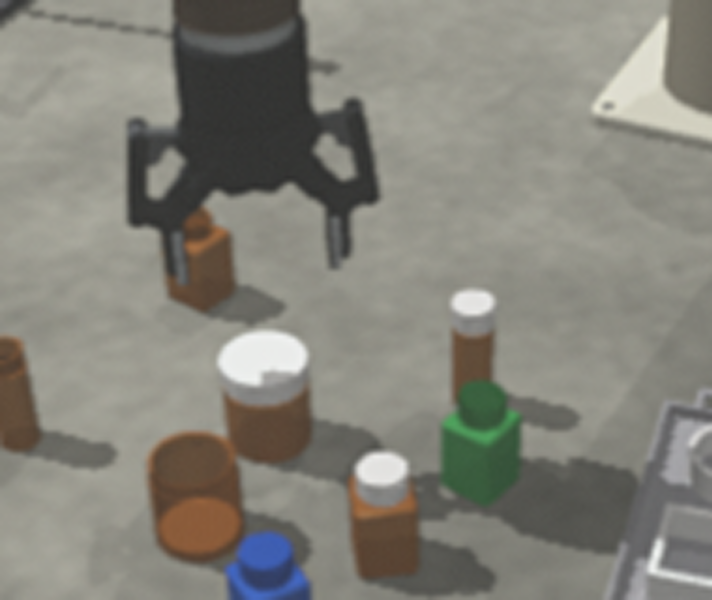

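Call:
{"name": "step_arm", "arguments": {
  "series": [
    {"x":0,"y":-0.3,"z":-3,"twist":0,"jaw":8.5},
    {"x":0,"y":-0.3,"z":-6,"twist":0,"jaw":8.5},
    {"x":0,"y":-0.3,"z":-9,"twist":0,"jaw":8.5},
    {"x":0,"y":-0.3,"z":-9,"twist":0,"jaw":8.5},
    {"x":0,"y":-0.3,"z":-9,"twist":0,"jaw":8.5}
  ]
}}

```text
clock: 1.97
eef_pos: [0.5552, -0.1408, 0.0291]
tool_rot: [0.333, 0.626, -0.331, 0.623]
ft_force: [0.5, 0.7, 1.3]
grip_width: 0.085
```

```bash
python3 - <<'E'
from h import *
st(); look("3",(230,100,400,260),(150,60,340,220))
E
```

```text
t 1.9667 tcp [ 0.5552 -0.1408  0.0291] jaw dir -56.0 tilt -1.0 j [-0.25  0.55 -0.1   0.93  0.    2.3 ] F [0.5 0.7 1.3] w 0.085
```

View pics/scene3.png

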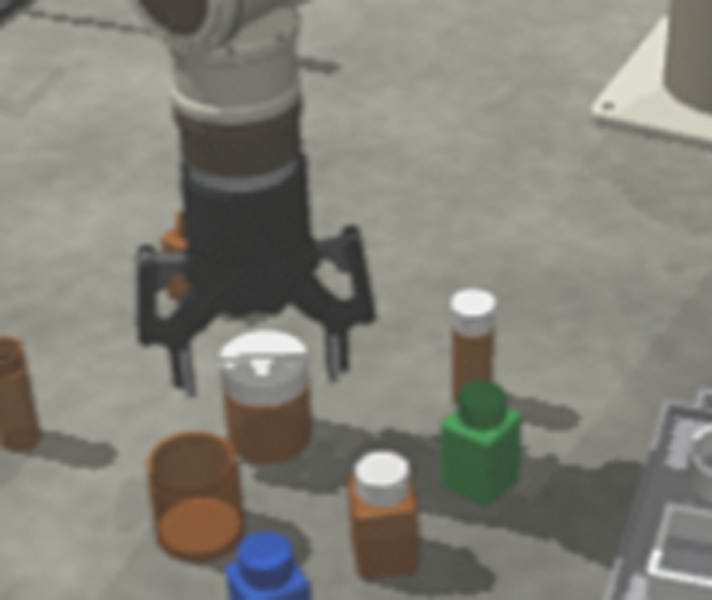

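The fingers straddle the jar clear of its neighbours. Closing now.

Call:
{"name": "step_arm", "arguments": {
  "series": [
    {"x":0,"y":0.2,"z":-0.3,"twist":0,"jaw":8.5},
    {"x":0,"y":0.2,"z":-0.3,"twist":0,"jaw":4.5},
    {"x":0,"y":0.2,"z":-0.3,"twist":0,"jaw":4.5},
    {"x":0,"y":0.2,"z":-0.3,"twist":0,"jaw":4.5},
    {"x":0,"y":0.2,"z":-0.3,"twist":0,"jaw":4.5},
    {"x":0,"y":0.2,"z":-0.3,"twist":0,"jaw":4.5},
    {"x":0,"y":0.2,"z":-0.3,"twist":0,"jaw":4.5},
    {"x":0,"y":0.2,"z":-0.3,"twist":0,"jaw":4.5}
  ]
}}

```text
clock: 2.73
eef_pos: [0.5591, -0.139, 0.0302]
tool_rot: [0.333, 0.623, -0.33, 0.626]
ft_force: [-0.5, 0.7, 4.7]
grip_width: 0.0543
```

```bash
python3 - <<'E'
from h import *
st()
E
```

```text
t 2.7333 tcp [ 0.5591 -0.139   0.0302] jaw dir -55.9 tilt -1.0 j [-0.25  0.54 -0.1   0.92  0.    2.3 ] F [-0.5  0.7  4.7] w 0.0543
```

Call:
{"name": "step_arm", "arguments": {
  "series": [
    {"x":0,"y":0,"z":1,"twist":0,"jaw":4.5},
    {"x":0,"y":0,"z":4,"twist":0,"jaw":4.5},
    {"x":0,"y":0,"z":8,"twist":0,"jaw":4.5},
    {"x":0,"y":0,"z":11,"twist":0,"jaw":4.5},
    {"x":0,"y":0,"z":11,"twist":0,"jaw":4.5},
    {"x":0,"y":0,"z":11,"twist":0,"jaw":4.5}
  ]
}}

```text
clock: 3.23
eef_pos: [0.5608, -0.1393, 0.143]
tool_rot: [0.333, 0.621, -0.33, 0.628]
ft_force: [-0.3, 0.7, -3.5]
grip_width: 0.0551
```

```bash
python3 - <<'E'
from h import *
st(); look("4",(230,100,400,260),(150,30,340,220))
E
```

```text
t 3.2333 tcp [ 0.5608 -0.1393  0.143 ] jaw dir -55.9 tilt -0.9999 j [-0.24  0.44  0.05  1.17  0.    2.3 ] F [-0.3  0.7 -3.5] w 0.0551
```

View pics/scene4.png

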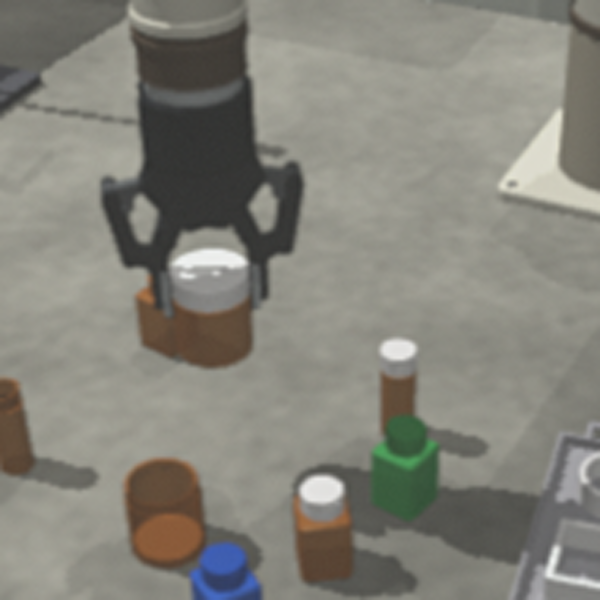

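Call:
{"name": "step_arm", "arguments": {
  "series": [
    {"x":8.9,"y":31.2,"z":0,"twist":0,"jaw":4.5},
    {"x":8.9,"y":31.2,"z":0,"twist":0,"jaw":4.5},
    {"x":8.9,"y":31.2,"z":0,"twist":0,"jaw":4.5},
    {"x":8.9,"y":31.2,"z":0,"twist":0,"jaw":4.5},
    {"x":8.9,"y":31.2,"z":0,"twist":0,"jaw":4.5},
    {"x":8.9,"y":31.2,"z":0,"twist":0,"jaw":4.5},
    {"x":8.9,"y":31.2,"z":0,"twist":0,"jaw":4.5},
    {"x":8.9,"y":31.2,"z":0,"twist":0,"jaw":4.5},
    {"x":8.9,"y":31.2,"z":0,"twist":0,"jaw":4.5},
    {"x":8.9,"y":31.2,"z":0,"twist":0,"jaw":4.5}
  ]
}}

```text
clock: 4.17
eef_pos: [0.6454, 0.1754, 0.1357]
tool_rot: [0.33, 0.626, -0.331, 0.624]
ft_force: [0.1, -0.6, -2.9]
grip_width: 0.0547
```

```bash
python3 - <<'E'
from h import *
st(); look("5",(100,60,300,260),(230,80,430,280))
d=np.load("pics/top0.npz")["d"];C=cloud("top",d); m=(C[...,2]>.05)&(C[...,1]>.07)&(C[...,1]<.3)&(C[...,0]>.6); print(C[m].min(0),C[m].max(0))
E
```

```text
t 4.1667 tcp [0.6454 0.1754 0.1357] jaw dir -55.7 tilt -1.0 j [0.26 0.63 0.35 1.3  0.   2.81] F [ 0.1 -0.6 -2.9] w 0.0547
[0.7976477  0.0739128  0.05020931] [0.89851203 0.29987021 0.1169026 ]
```

View pics/scene5.png

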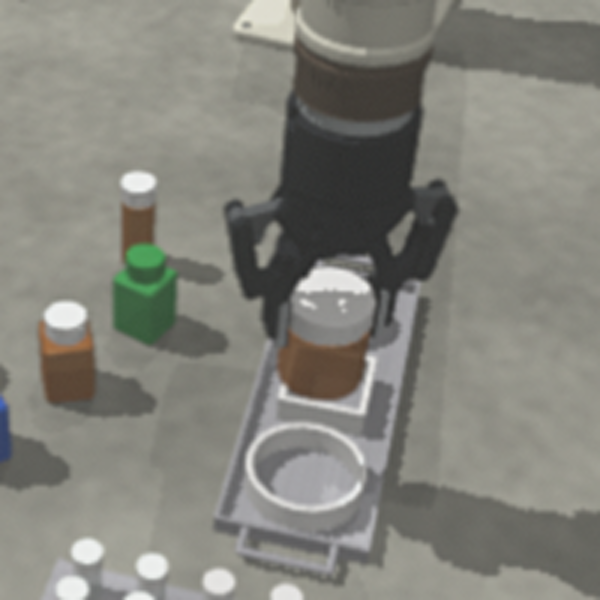

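View pics/top5.png

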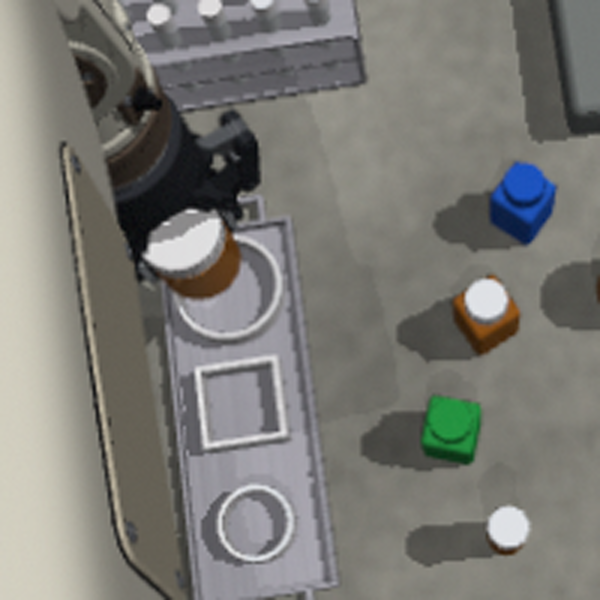

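```bash
python3 - <<'E'
from h import *
print(ray("scene",[(337.5,203.5),(341,177)],[.1055,.1715]), ray("top",[(162.3,140.3),(167,153)],[.1715,.1055]))
# depth fit to cap top/brown side
for n,b in(("top",(145,125,185,160)),("scene",(315,165,365,215))):
    f=np.load(f"pics/{n}5.npz"); C=cloud(n,f["d"]); p=f["p"].astype(int)
    sub=np.zeros((384,512),bool); sub[b[1]:b[3],b[0]:b[2]]=1
    br=sub&(p[...,0]-p[...,2]>35)&(C[...,2]>.07)
    q=C[br]; print(n,br.sum(),q[:,2].min(),q[:,2].max())
    from scipy.optimize import least_squares
    r=least_squares(lambda c:np.hypot(q[:,0]-c[0],q[:,1]-c[1])-.028,[.645,.175],loss="soft_l1",f_scale=.002); print(r.x,np.abs(r.fun).mean())
E
```

```text
[[0.64096233 0.17495264 0.1055    ]
 [0.63908881 0.17432305 0.1715    ]] [[0.63427247 0.16603782 0.1715    ]
 [0.63026988 0.17245166 0.1055    ]]
top 206 0.11039581662290347 0.15505170336546073
[0.64339082 0.17428313] 0.00038959871090609306
scene 422 0.1113251433226065 0.7296367880716272
[0.64431282 0.17270713] 0.005297445206379003
```

Call:
{"name": "step_arm", "arguments": {
  "series": [
    {"x":0.7,"y":-0.1,"z":0,"twist":0,"jaw":4.5},
    {"x":0.7,"y":-0.1,"z":-2,"twist":0,"jaw":4.5},
    {"x":0.7,"y":-0.1,"z":-5,"twist":0,"jaw":4.5},
    {"x":0.7,"y":-0.1,"z":-7,"twist":0,"jaw":4.5},
    {"x":0.7,"y":-0.1,"z":-7,"twist":0,"jaw":4.5},
    {"x":0.7,"y":-0.1,"z":-7,"twist":0,"jaw":4.5}
  ]
}}

```text
clock: 4.77
eef_pos: [0.6514, 0.1696, 0.0651]
tool_rot: [0.331, 0.626, -0.334, 0.623]
ft_force: [0.6, 0.5, -1.6]
grip_width: 0.0549
```

```bash
python3 - <<'E'
from h import *
st(); look("6",(100,60,300,260),(230,80,430,280))
from scipy.optimize import least_squares
for n,b in(("top",(145,135,195,180)),("scene",(310,185,360,250))):
    f=np.load(f"pics/{n}6.npz"); C=cloud(n,f["d"]); p=f["p"].astype(int)
    sub=np.zeros((384,512),bool); sub[b[1]:b[3],b[0]:b[2]]=1
    br=sub&(p[...,0]-p[...,2]>35)&(C[...,2]>.03)&(C[...,2]<.12)&(np.hypot(C[...,0]-.65,C[...,1]-.173)<.04)
    q=C[br]; print(n,br.sum(),q[:,2].min(),q[:,2].max())
    r=least_squares(lambda c:np.hypot(q[:,0]-c[0],q[:,1]-c[1])-.028,[.645,.175],loss="soft_l1",f_scale=.002); print(r.x,np.abs(r.fun).mean())
E
```

```text
t 4.7667 tcp [0.6514 0.1696 0.0651] jaw dir -56.1 tilt -1.0 j [0.25 0.69 0.27 1.16 0.   2.8 ] F [ 0.6  0.5 -1.6] w 0.0549
top 158 0.03774333237038861 0.08365029421407232
[0.65098258 0.16795449] 0.00036377060860091106
scene 364 0.04078526731101575 0.08728967859107391
[0.65193078 0.16944585] 0.0007851561123363468
```

View pics/scene6.png

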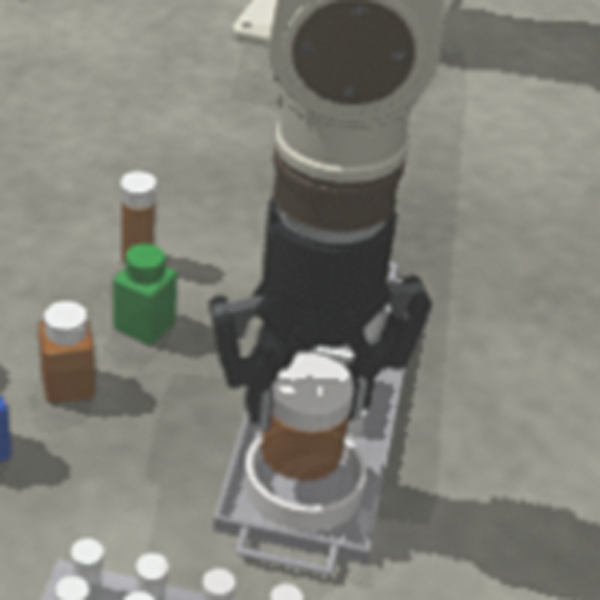

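View pics/top6.png

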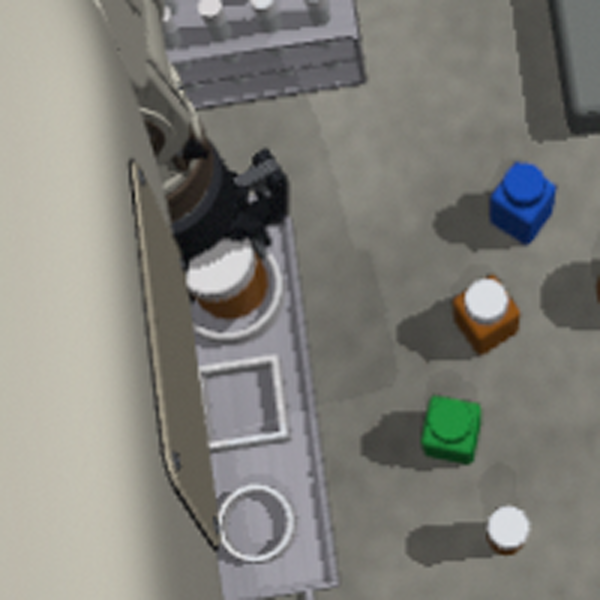

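Jar measured at (0.651,0.169), so I shift y by +0.4 cm and descend.

Call:
{"name": "step_arm", "arguments": {
  "series": [
    {"x":0,"y":0.4,"z":0,"twist":0,"jaw":4.5},
    {"x":0,"y":0.4,"z":-1,"twist":0,"jaw":4.5},
    {"x":0,"y":0.4,"z":-2,"twist":0,"jaw":4.5},
    {"x":0,"y":0.4,"z":-2.7,"twist":0,"jaw":4.5},
    {"x":0,"y":0.4,"z":-2.7,"twist":0,"jaw":4.5},
    {"x":0,"y":0.4,"z":-2.7,"twist":0,"jaw":4.5}
  ]
}}

```text
clock: 5.37
eef_pos: [0.6528, 0.1746, 0.0399]
tool_rot: [0.332, 0.625, -0.332, 0.624]
ft_force: [0.9, 1.1, -2.2]
grip_width: 0.0548
```

```bash
python3 - <<'E'
from h import *
st(); look("7",(100,60,300,260),(280,160,400,280))
from scipy.optimize import least_squares
for n,b in(("top",(145,135,195,180)),("scene",(310,185,360,250))):
    f=np.load(f"pics/{n}7.npz"); C=cloud(n,f["d"]); p=f["p"].astype(int)
    sub=np.zeros((384,512),bool); sub[b[1]:b[3],b[0]:b[2]]=1
    br=sub&(p[...,0]-p[...,2]>35)&(C[...,2]>.005)&(C[...,2]<.12)&(np.hypot(C[...,0]-.65,C[...,1]-.173)<.04)
    q=C[br]; print(n,br.sum(),q[:,2].min(),q[:,2].max())
    r=least_squares(lambda c:np.hypot(q[:,0]-c[0],q[:,1]-c[1])-.028,[.645,.175],loss="soft_l1",f_scale=.002); print(r.x,np.abs(r.fun).mean())
E
```

```text
t 5.3667 tcp [0.6528 0.1746 0.0399] jaw dir -56.0 tilt -1.0 j [0.26 0.71 0.25 1.11 0.   2.81] F [ 0.9  1.1 -2.2] w 0.0548
top 141 0.013908584616830418 0.05936844760093114
[0.65241089 0.17290371] 0.0003108619680460855
scene 296 0.019053805297583156 0.06027438194686323
[0.65243923 0.17393485] 0.0007758243595072273
```

View pics/scene7.png

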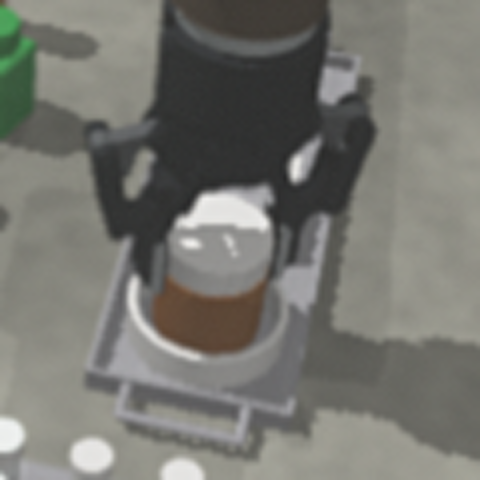

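Call:
{"name": "step_arm", "arguments": {
  "series": [
    {"x":-0.2,"y":0,"z":-0.2,"twist":0,"jaw":4.5},
    {"x":-0.2,"y":0,"z":-0.4,"twist":0,"jaw":4.5},
    {"x":-0.2,"y":0,"z":-0.5,"twist":0,"jaw":4.5},
    {"x":-0.2,"y":0,"z":-0.5,"twist":0,"jaw":4.5}
  ]
}}

```text
clock: 5.8
eef_pos: [0.6516, 0.1749, 0.0361]
tool_rot: [0.332, 0.624, -0.332, 0.624]
ft_force: [-1.0, -0.3, -1.9]
grip_width: 0.0546
```

```bash
python3 - <<'E'
from h import *
st()
E
```

```text
t 5.8 tcp [0.6516 0.1749 0.0361] jaw dir -56.0 tilt -1.0 j [0.26 0.71 0.24 1.09 0.   2.81] F [-1.  -0.3 -1.9] w 0.0546
```

Call:
{"name": "step_arm", "arguments": {
  "series": [
    {"x":0,"y":0,"z":-0.2,"twist":0,"jaw":4.5},
    {"x":0,"y":0,"z":-0.3,"twist":0,"jaw":4.5},
    {"x":0,"y":0,"z":-0.3,"twist":0,"jaw":4.5}
  ]
}}

```text
clock: 6.05
eef_pos: [0.652, 0.175, 0.0343]
tool_rot: [0.333, 0.624, -0.331, 0.625]
ft_force: [-2.3, -0.0, 3.9]
grip_width: 0.0543
```

Contact is felt (+3.9 N), so I release and retreat upward.

Call:
{"name": "step_arm", "arguments": {
  "series": [
    {"x":0,"y":0,"z":0,"twist":0,"jaw":6.2},
    {"x":0,"y":0,"z":0,"twist":0,"jaw":7.5},
    {"x":0,"y":0,"z":0,"twist":0,"jaw":7.5},
    {"x":0,"y":0,"z":0,"twist":0,"jaw":7.5},
    {"x":0,"y":0,"z":2,"twist":0,"jaw":7.5},
    {"x":0,"y":0,"z":5,"twist":0,"jaw":7.5},
    {"x":0,"y":0,"z":9,"twist":0,"jaw":7.5},
    {"x":0,"y":0,"z":11,"twist":0,"jaw":7.5}
  ]
}}

```text
clock: 6.72
eef_pos: [0.6536, 0.1754, 0.1487]
tool_rot: [0.334, 0.623, -0.33, 0.626]
ft_force: [1.7, -0.2, 1.2]
grip_width: 0.0753
```

Call:
{"name": "step_arm", "arguments": {
  "series": [
    {"x":-2.7,"y":-19.6,"z":-1,"twist":0,"jaw":6.5},
    {"x":-2.7,"y":-19.6,"z":-1,"twist":0,"jaw":6.5},
    {"x":-2.7,"y":-19.6,"z":-1,"twist":0,"jaw":6.5},
    {"x":-2.7,"y":-19.6,"z":-1,"twist":0,"jaw":6.5},
    {"x":-2.7,"y":-19.6,"z":-1,"twist":0,"jaw":6.5},
    {"x":-2.7,"y":-19.6,"z":-1,"twist":0,"jaw":6.5},
    {"x":-2.7,"y":-19.6,"z":-1,"twist":0,"jaw":6.5}
  ]
}}

```text
clock: 7.3
eef_pos: [0.6263, -0.0228, 0.1387]
tool_rot: [0.335, 0.622, -0.331, 0.625]
ft_force: [-0.4, 0.5, -0.7]
grip_width: 0.0652
```

```bash
python3 - <<'E'
from h import *
st(); look("8",(100,60,360,260),(190,120,390,270))
E
```

```text
t 7.3 tcp [ 0.6263 -0.0228  0.1387] jaw dir -56.2 tilt -1.0 j [-0.04  0.54  0.2   1.23  0.    2.51] F [-0.4  0.5 -0.7] w 0.0652
```

View pics/scene8.png

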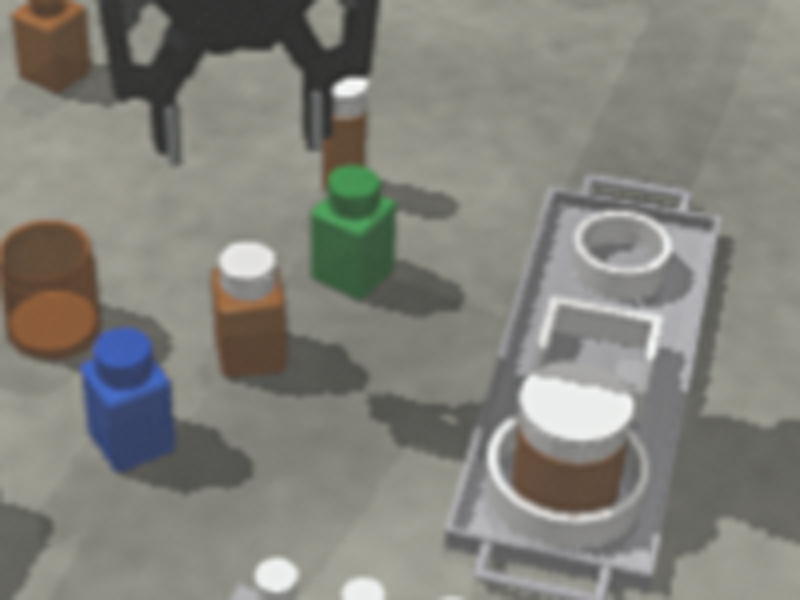

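View pics/top8.png

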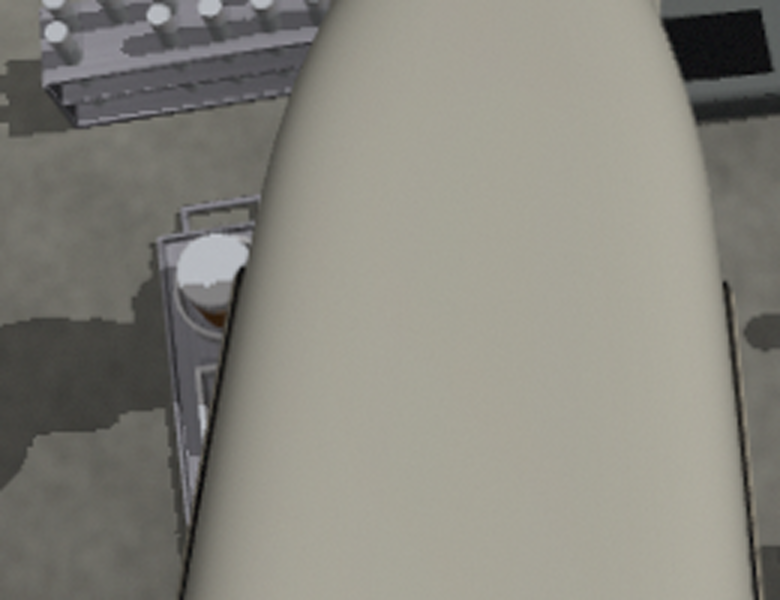

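The jar stands upright in the wide ring, in the scene crop at (575,445). Next is descending on the bottle.

Call:
{"name": "step_arm", "arguments": {
  "series": [
    {"x":0,"y":0.1,"z":-3,"twist":0,"jaw":6.5},
    {"x":0,"y":0.1,"z":-6,"twist":0,"jaw":6.5},
    {"x":0,"y":0.1,"z":-8,"twist":0,"jaw":6.5},
    {"x":0,"y":0.1,"z":-9,"twist":0,"jaw":6.5},
    {"x":0,"y":0.1,"z":-9,"twist":0,"jaw":6.5}
  ]
}}

```text
clock: 7.82
eef_pos: [0.6248, -0.0175, 0.0456]
tool_rot: [0.332, 0.625, -0.33, 0.625]
ft_force: [0.5, 0.3, 0.8]
grip_width: 0.0648
```

```bash
python3 - <<'E'
from h import *
st(); look("9",(230,60,360,260),(190,100,340,240))
E
```

```text
t 7.8167 tcp [ 0.6248 -0.0175  0.0456] jaw dir -55.9 tilt -1.0 j [-0.03  0.61  0.08  1.03  0.    2.52] F [0.5 0.3 0.8] w 0.0648
```

View pics/scene9.png

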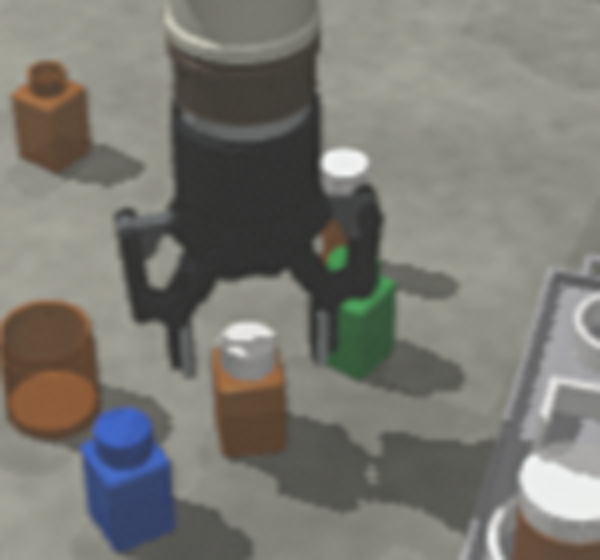

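Call:
{"name": "step_arm", "arguments": {
  "series": [
    {"x":0.1,"y":-0.3,"z":-1,"twist":0,"jaw":6.5},
    {"x":0.1,"y":-0.3,"z":-2.2,"twist":0,"jaw":6.5},
    {"x":0.1,"y":-0.3,"z":-2.2,"twist":0,"jaw":6.5},
    {"x":0.1,"y":-0.3,"z":-2.2,"twist":0,"jaw":3},
    {"x":0.1,"y":-0.3,"z":-2.2,"twist":0,"jaw":3},
    {"x":0.1,"y":-0.3,"z":-2.2,"twist":0,"jaw":3},
    {"x":0.1,"y":-0.3,"z":-2.2,"twist":0,"jaw":3},
    {"x":0.1,"y":-0.3,"z":-2.2,"twist":0,"jaw":3},
    {"x":0.1,"y":-0.3,"z":-2.2,"twist":0,"jaw":3}
  ]
}}

```text
clock: 8.67
eef_pos: [0.6288, -0.0213, 0.0277]
tool_rot: [0.334, 0.622, -0.329, 0.627]
ft_force: [0.4, 0.4, 2.0]
grip_width: 0.0368
```

```bash
python3 - <<'E'
from h import *
st(); look("10",(230,60,360,260),(190,100,340,240))
E
```

```text
t 8.6667 tcp [ 0.6288 -0.0213  0.0277] jaw dir -55.9 tilt -1.0 j [-0.04  0.63  0.06  0.99  0.    2.51] F [0.4 0.4 2. ] w 0.0368
```

View pics/scene10.png

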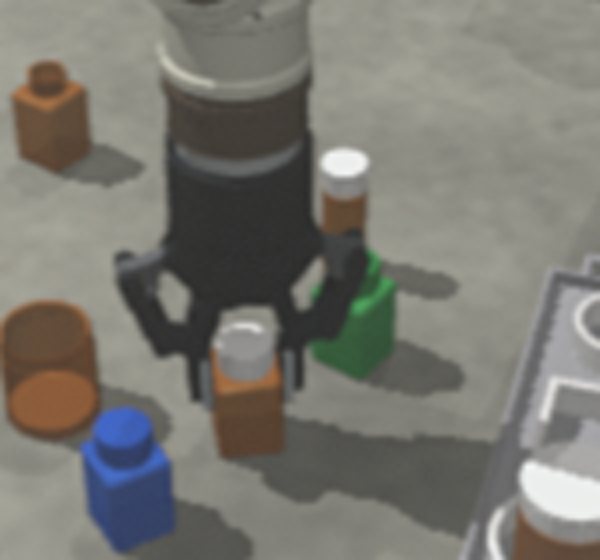

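Call:
{"name": "step_arm", "arguments": {
  "series": [
    {"x":0,"y":0,"z":1,"twist":0,"jaw":3},
    {"x":0,"y":0,"z":4,"twist":0,"jaw":3},
    {"x":0,"y":0,"z":8,"twist":0,"jaw":3},
    {"x":0,"y":0,"z":11,"twist":0,"jaw":3},
    {"x":0,"y":0,"z":11,"twist":0,"jaw":3}
  ]
}}

```text
clock: 9.18
eef_pos: [0.6333, -0.0214, 0.1464]
tool_rot: [0.336, 0.618, -0.327, 0.631]
ft_force: [1.4, 1.1, -0.5]
grip_width: 0.0371
```

Call:
{"name": "step_arm", "arguments": {
  "series": [
    {"x":-6.7,"y":18.1,"z":0,"twist":65,"jaw":3},
    {"x":-6.7,"y":18.1,"z":0,"twist":65,"jaw":3},
    {"x":-6.7,"y":18.1,"z":0,"twist":65,"jaw":3},
    {"x":-6.7,"y":18.1,"z":0,"twist":65,"jaw":3},
    {"x":-6.7,"y":18.1,"z":0,"twist":65,"jaw":3},
    {"x":-6.7,"y":18.1,"z":0,"twist":65,"jaw":3},
    {"x":-6.7,"y":18.1,"z":0,"twist":65,"jaw":3},
    {"x":-6.7,"y":18.1,"z":0,"twist":65,"jaw":3},
    {"x":-6.7,"y":18.1,"z":0,"twist":65,"jaw":3},
    {"x":-6.7,"y":18.1,"z":0,"twist":65,"jaw":3}
  ]
}}

```text
clock: 10.02
eef_pos: [0.5658, 0.1597, 0.1462]
tool_rot: [-0.05, 0.702, 0.064, 0.708]
ft_force: [-0.3, -0.6, -0.4]
grip_width: 0.0369
```

```bash
python3 - <<'E'
from h import *
st(); look("11",(100,60,300,260),(230,80,430,280))
E
```

```text
t 10.0167 tcp [0.5658 0.1597 0.1462] jaw dir 9.2 tilt -0.9998 j [0.27 0.45 0.08 1.19 0.02 1.68] F [-0.3 -0.6 -0.4] w 0.0369
```

View pics/scene11.png

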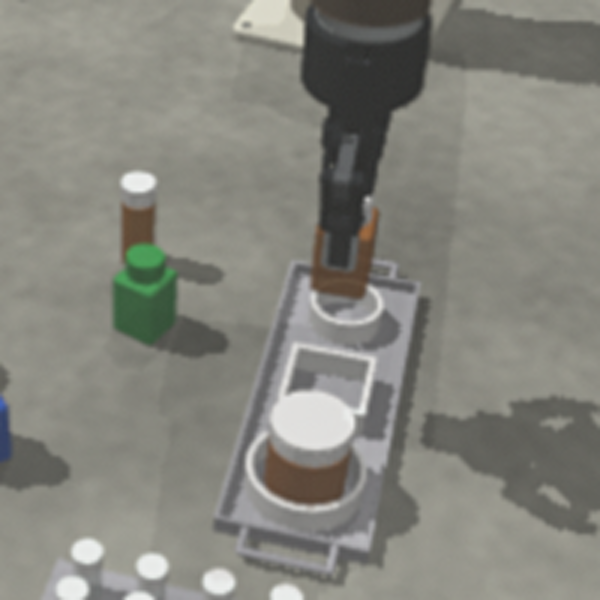

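View pics/top11.png

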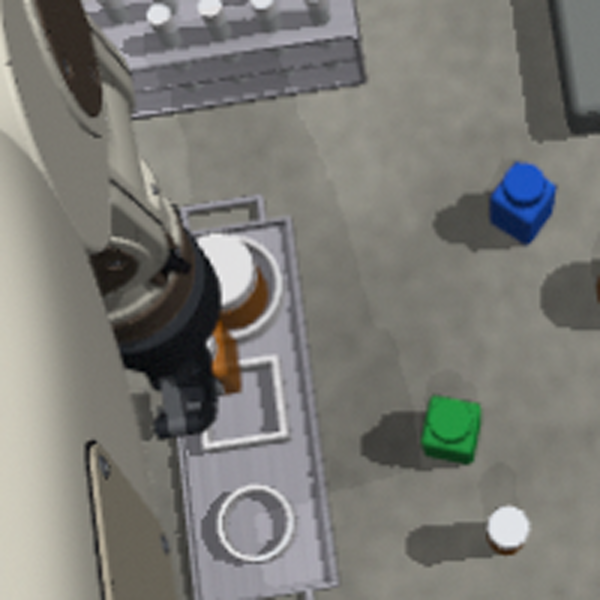

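I'll turn the jaw across the row (+90°) so the finger knuckles stay well away from the jar.

Call:
{"name": "step_arm", "arguments": {
  "series": [
    {"x":-0.3,"y":0,"z":0,"twist":7,"jaw":3},
    {"x":-0.3,"y":0,"z":0,"twist":14,"jaw":3},
    {"x":-0.3,"y":0,"z":0,"twist":21,"jaw":3},
    {"x":-0.3,"y":0,"z":0,"twist":28,"jaw":3},
    {"x":-0.3,"y":0,"z":0,"twist":35,"jaw":3},
    {"x":-0.3,"y":0,"z":0,"twist":42,"jaw":3},
    {"x":-0.3,"y":0,"z":0,"twist":49,"jaw":3},
    {"x":-0.3,"y":0,"z":0,"twist":56,"jaw":3},
    {"x":-0.3,"y":0,"z":0,"twist":63,"jaw":3},
    {"x":-0.3,"y":0,"z":0,"twist":70,"jaw":3}
  ]
}}

```text
clock: 10.95
eef_pos: [0.5629, 0.1593, 0.1462]
tool_rot: [-0.442, 0.547, 0.458, 0.543]
ft_force: [0.5, 0.0, -2.4]
grip_width: 0.0372
```

```bash
python3 - <<'E'
from h import *
st()
E
```

```text
t 10.95 tcp [0.5629 0.1593 0.1462] jaw dir 79.1 tilt -0.9997 j [0.27 0.47 0.11 1.22 0.02 0.46] F [ 0.5  0.  -2.4] w 0.0372
```

Call:
{"name": "step_arm", "arguments": {
  "series": [
    {"x":0,"y":0,"z":0,"twist":7,"jaw":3},
    {"x":0,"y":0,"z":0,"twist":14,"jaw":3},
    {"x":0,"y":0,"z":-1,"twist":20,"jaw":3},
    {"x":0,"y":0,"z":-3,"twist":20,"jaw":3},
    {"x":0,"y":0,"z":-5,"twist":20,"jaw":3},
    {"x":0,"y":0,"z":-5,"twist":20,"jaw":3}
  ]
}}

```text
clock: 11.45
eef_pos: [0.5599, 0.1584, 0.0921]
tool_rot: [-0.529, 0.465, 0.546, 0.454]
ft_force: [-0.3, 0.3, -1.2]
grip_width: 0.0366
```

```bash
python3 - <<'E'
from h import *
st(); look("12",(130,130,280,240),(290,130,410,250))
E
```

```text
t 11.45 tcp [0.5599 0.1584 0.0921] jaw dir 98.9 tilt -0.9996 j [0.27 0.51 0.03 1.12 0.01 0.11] F [-0.3  0.3 -1.2] w 0.0366
```

View pics/scene12.png

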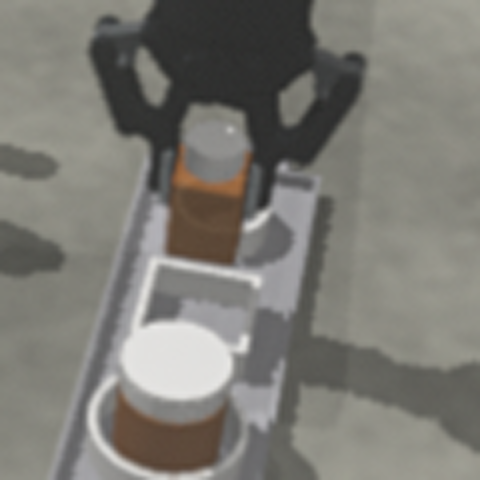

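View pics/top12.png

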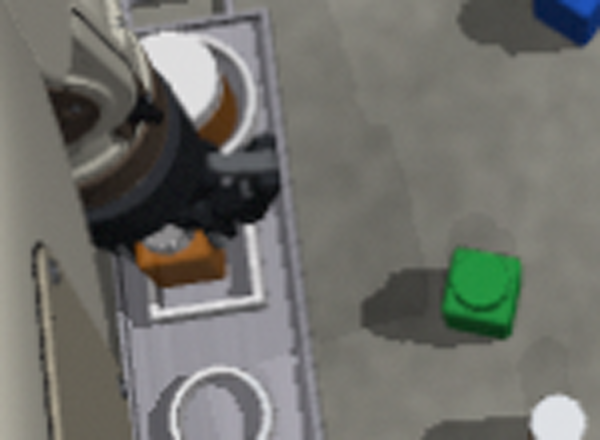

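```bash
python3 - <<'E'
from h import *
P=lambda U,V,a,b:((U+.5)/4-.5+a,(V+.5)/4-.5+b)
A=ray("scene",[P(166,253,290,130),P(238,264,290,130)],.0644); print("+x face bottom",A.round(4),np.linalg.norm(A[0]-A[1]))
B=ray("top",[P(147,286,130,130),P(227,280,130,130)],.0644); print("-x face bottom",B.round(4),np.linalg.norm(B[0]-B[1]))
print("centre",((A.sum(0)+B.sum(0))/4).round(4))
for n in("scene","top"):
    f=np.load(f"pics/{n}12.npz");C=cloud(n,f["d"]);p=f["p"].astype(int)
    m=(p[...,0]-p[...,2]>35)&(abs(C[...,0]-.56)<.05)&(abs(C[...,1]-.16)<.04)&(C[...,2]>.055)&(C[...,0]<.605)
    q=C[m]; th=np.radians(8.8); c,s=np.cos(th),np.sin(th); q2=np.c_[q[:,0]*c+q[:,1]*s,-q[:,0]*s+q[:,1]*c]
    # pocket centre in same frame
    pc=[.562*c+.16*s,-.562*s+.16*c]
    e=q2-pc; print(n,m.sum(),"along",np.percentile(e[:,0],[2,50,98]).round(4),"across",np.percentile(e[:,1],[2,98]).round(4),"z",q[:,2].min(),q[:,2].max())
E
```

```text
+x face bottom [[0.5718 0.142  0.0644]
 [0.5641 0.1795 0.0644]] 0.03828344805296878
-x face bottom [[0.538  0.1791 0.0644]
 [0.541  0.1369 0.0644]] 0.04237725679195091
centre [0.5537 0.1594 0.0644]
scene 338 along [-0.0081  0.0153  0.0184] across [-0.0192  0.0155] z 0.07304179549416 0.12395048954551473
top 193 along [-0.0241 -0.0223 -0.0107] across [-0.022   0.0141] z 0.069565879034774 0.20492120947013998
```

Call:
{"name": "step_arm", "arguments": {
  "series": [
    {"x":0.3,"y":0.3,"z":0,"twist":0,"jaw":3},
    {"x":0.3,"y":0.3,"z":-1,"twist":0,"jaw":3},
    {"x":0.3,"y":0.3,"z":-2.5,"twist":0,"jaw":3},
    {"x":0.3,"y":0.3,"z":-3.5,"twist":0,"jaw":3},
    {"x":0.3,"y":0.3,"z":-3.5,"twist":0,"jaw":3}
  ]
}}

```text
clock: 11.97
eef_pos: [0.5635, 0.1617, 0.0583]
tool_rot: [-0.529, 0.464, 0.546, 0.454]
ft_force: [-0.9, -0.1, -0.9]
grip_width: 0.0369
```

```bash
python3 - <<'E'
from h import *
st(); look("13",(130,130,280,240),(290,130,410,250))
for n in("scene","top"):
    f=np.load(f"pics/{n}13.npz");C=cloud(n,f["d"]);p=f["p"].astype(int)
    m=(p[...,0]-p[...,2]>35)&(abs(C[...,0]-.56)<.05)&(abs(C[...,1]-.16)<.04)&(C[...,2]>.025)&(C[...,0]<.605)&(C[...,2]<.1)
    q=C[m]; th=np.radians(8.8); c,s=np.cos(th),np.sin(th); q2=np.c_[q[:,0]*c+q[:,1]*s,-q[:,0]*s+q[:,1]*c]
    pc=[.562*c+.16*s,-.562*s+.16*c]
    e=q2-pc; print(n,m.sum(),"along",np.percentile(e[:,0],[2,50,98]).round(4),"across",np.percentile(e[:,1],[2,98]).round(4),"z",q[:,2].min(),q[:,2].max())
E
```

```text
t 11.9667 tcp [0.5635 0.1617 0.0583] jaw dir 99.0 tilt -0.9996 j [0.27 0.55 0.   1.05 0.01 0.12] F [-0.9 -0.1 -0.9] w 0.0369
scene 312 along [-0.0046  0.0187  0.0218] across [-0.0171  0.018 ] z 0.03954441927566292 0.09936896693002903
top 175 along [-0.0199 -0.0181 -0.0075] across [-0.0194  0.0172] z 0.036404351250022025 0.09029832579760519
```

View pics/scene13.png

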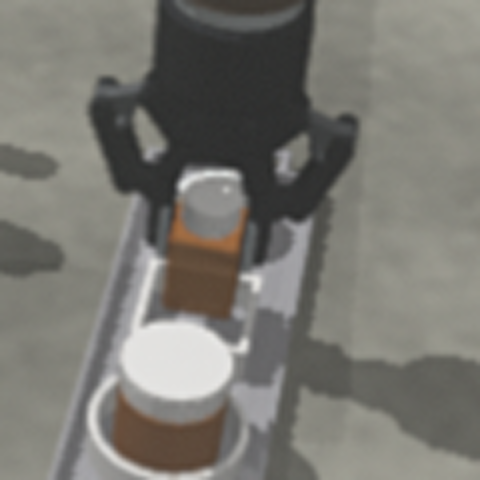

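View pics/top13.png

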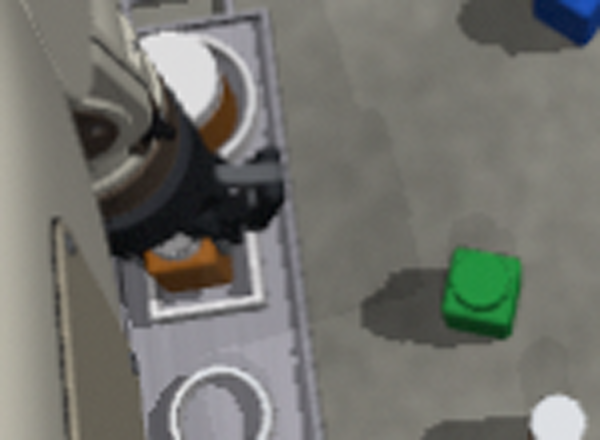

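Centred within about 1 mm. Lowering until contact: base at about 31 mm, floor at 4 mm.

Call:
{"name": "step_arm", "arguments": {
  "series": [
    {"x":0,"y":0,"z":-1,"twist":0,"jaw":3},
    {"x":0,"y":0,"z":-1.8,"twist":0,"jaw":3},
    {"x":0,"y":0,"z":-2.3,"twist":0,"jaw":3},
    {"x":0,"y":0,"z":-2.3,"twist":0,"jaw":3},
    {"x":0,"y":0,"z":-2.3,"twist":0,"jaw":3}
  ]
}}

```text
clock: 12.48
eef_pos: [0.5643, 0.1618, 0.0367]
tool_rot: [-0.529, 0.464, 0.546, 0.455]
ft_force: [0.1, -0.4, -1.1]
grip_width: 0.0368
```

Call:
{"name": "step_arm", "arguments": {
  "series": [
    {"x":0,"y":0,"z":-0.2,"twist":0,"jaw":3},
    {"x":0,"y":0,"z":-0.2,"twist":0,"jaw":3},
    {"x":0,"y":0,"z":-0.2,"twist":0,"jaw":3}
  ]
}}

```text
clock: 12.73
eef_pos: [0.5644, 0.1618, 0.0348]
tool_rot: [-0.529, 0.464, 0.546, 0.455]
ft_force: [0.0, 0.1, -1.0]
grip_width: 0.0365
```

Call:
{"name": "step_arm", "arguments": {
  "series": [
    {"x":0,"y":0,"z":-0.2,"twist":0,"jaw":3},
    {"x":0,"y":0,"z":-0.3,"twist":0,"jaw":3},
    {"x":0,"y":0,"z":-0.3,"twist":0,"jaw":3}
  ]
}}

```text
clock: 12.98
eef_pos: [0.5646, 0.1619, 0.0321]
tool_rot: [-0.529, 0.464, 0.546, 0.455]
ft_force: [-0.1, 0.3, -0.9]
grip_width: 0.0373
```

Call:
{"name": "step_arm", "arguments": {
  "series": [
    {"x":0,"y":0,"z":-0.2,"twist":0,"jaw":3},
    {"x":0,"y":0,"z":-0.2,"twist":0,"jaw":3},
    {"x":0,"y":0,"z":-0.2,"twist":0,"jaw":3}
  ]
}}

```text
clock: 13.23
eef_pos: [0.5647, 0.162, 0.032]
tool_rot: [-0.53, 0.463, 0.545, 0.455]
ft_force: [-4.7, -1.8, 9.1]
grip_width: 0.037
```

```bash
python3 - <<'E'
from h import *
st(); look("14",(130,130,280,240),(290,130,410,250))
E
```

```text
t 13.2333 tcp [0.5647 0.162  0.032 ] jaw dir 99.0 tilt -0.9997 j [ 0.27  0.58 -0.03  0.99  0.01  0.12] F [-4.7 -1.8  9.1] w 0.037
```

View pics/scene14.png

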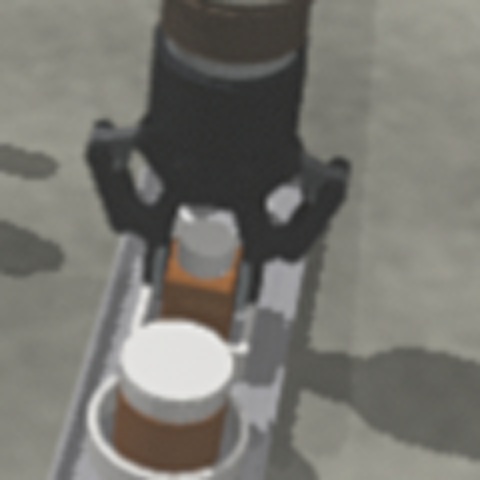

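Call:
{"name": "step_arm", "arguments": {
  "series": [
    {"x":0,"y":0,"z":0.1,"twist":0,"jaw":3},
    {"x":0,"y":0,"z":0.1,"twist":0,"jaw":5},
    {"x":0,"y":0,"z":0.1,"twist":0,"jaw":6},
    {"x":0,"y":0,"z":0.1,"twist":0,"jaw":6},
    {"x":0,"y":0,"z":0.1,"twist":0,"jaw":6},
    {"x":0,"y":0,"z":2,"twist":0,"jaw":6},
    {"x":0,"y":0,"z":5,"twist":0,"jaw":6},
    {"x":0,"y":0,"z":9,"twist":0,"jaw":6},
    {"x":0,"y":0,"z":12,"twist":0,"jaw":6}
  ]
}}

```text
clock: 14.08
eef_pos: [0.5648, 0.162, 0.1539]
tool_rot: [-0.53, 0.463, 0.545, 0.455]
ft_force: [0.4, 0.5, -0.6]
grip_width: 0.0602
```

Call:
{"name": "step_arm", "arguments": {
  "series": [
    {"x":-10,"y":-19.7,"z":0,"twist":0,"jaw":6},
    {"x":-10,"y":-19.7,"z":0,"twist":0,"jaw":6},
    {"x":-10,"y":-19.7,"z":0,"twist":0,"jaw":6},
    {"x":-10,"y":-19.7,"z":0,"twist":0,"jaw":6},
    {"x":-10,"y":-19.7,"z":0,"twist":0,"jaw":6},
    {"x":-10,"y":-19.7,"z":0,"twist":0,"jaw":6},
    {"x":-10,"y":-19.7,"z":0,"twist":0,"jaw":6},
    {"x":-10,"y":-19.7,"z":0,"twist":0,"jaw":6}
  ]
}}

```text
clock: 14.75
eef_pos: [0.4651, -0.0354, 0.1541]
tool_rot: [-0.529, 0.463, 0.545, 0.456]
ft_force: [-0.2, 0.0, 0.5]
grip_width: 0.0604
```

```bash
python3 - <<'E'
from h import *
st(); look("15",(130,130,280,240),(230,100,380,260))
E
```

```text
t 14.75 tcp [ 0.4651 -0.0354  0.1541] jaw dir 98.9 tilt -0.9997 j [-0.08  0.24 -0.2   1.15  0.   -0.23] F [-0.2  0.   0.5] w 0.0604
```

View pics/scene15.png

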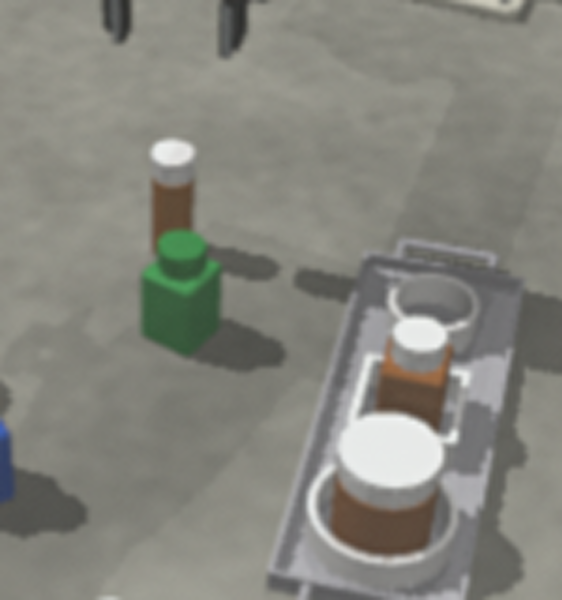

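Jar and bottle both stand upright in their pockets. Now the vial.

Call:
{"name": "step_arm", "arguments": {
  "series": [
    {"x":0,"y":0,"z":-3,"twist":0,"jaw":6},
    {"x":0,"y":0,"z":-6,"twist":0,"jaw":6},
    {"x":0,"y":0,"z":-9,"twist":0,"jaw":6},
    {"x":0,"y":0,"z":-11,"twist":0,"jaw":6},
    {"x":0,"y":0,"z":-12,"twist":0,"jaw":6},
    {"x":0,"y":0,"z":-12,"twist":0,"jaw":6}
  ]
}}

```text
clock: 15.35
eef_pos: [0.4641, -0.0325, 0.031]
tool_rot: [-0.529, 0.463, 0.548, 0.454]
ft_force: [0.1, -0.4, 0.3]
grip_width: 0.0597
```

```bash
python3 - <<'E'
from h import *
st(); look("16",(130,130,280,240),(210,80,330,200))
E
```

```text
t 15.35 tcp [ 0.4641 -0.0325  0.031 ] jaw dir 99.2 tilt -0.9996 j [-0.07  0.39 -0.37  0.85  0.   -0.23] F [ 0.1 -0.4  0.3] w 0.0597
```

View pics/scene16.png

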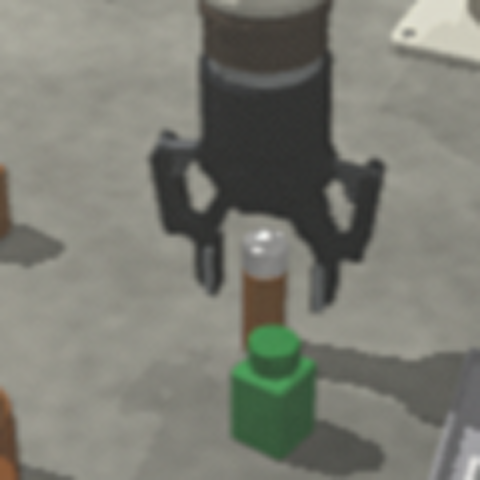

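Call:
{"name": "step_arm", "arguments": {
  "series": [
    {"x":0,"y":-0.2,"z":0.2,"twist":0,"jaw":6},
    {"x":0,"y":-0.2,"z":0.2,"twist":0,"jaw":2},
    {"x":0,"y":-0.2,"z":0.2,"twist":0,"jaw":2},
    {"x":0,"y":-0.2,"z":0.2,"twist":0,"jaw":2},
    {"x":0,"y":-0.2,"z":0.2,"twist":0,"jaw":2},
    {"x":0,"y":-0.2,"z":0.2,"twist":0,"jaw":2},
    {"x":0,"y":-0.2,"z":0.2,"twist":0,"jaw":2},
    {"x":0,"y":-0.2,"z":0.2,"twist":0,"jaw":2}
  ]
}}

```text
clock: 16.12
eef_pos: [0.4672, -0.0351, 0.0367]
tool_rot: [-0.531, 0.462, 0.546, 0.455]
ft_force: [-0.2, 0.3, 6.0]
grip_width: 0.0266
```

Call:
{"name": "step_arm", "arguments": {
  "series": [
    {"x":0,"y":0,"z":1,"twist":0,"jaw":2},
    {"x":0,"y":0,"z":4,"twist":0,"jaw":2},
    {"x":0,"y":0,"z":8,"twist":0,"jaw":2},
    {"x":0,"y":0,"z":11,"twist":0,"jaw":2},
    {"x":0,"y":0,"z":11,"twist":0,"jaw":2}
  ]
}}

```text
clock: 16.53
eef_pos: [0.4713, -0.0356, 0.1529]
tool_rot: [-0.534, 0.459, 0.542, 0.458]
ft_force: [1.2, -0.9, -0.0]
grip_width: 0.027
```

```bash
python3 - <<'E'
from h import *
st()
E
```

```text
t 16.5333 tcp [ 0.4713 -0.0356  0.1529] jaw dir 99.1 tilt -0.9999 j [-0.08  0.25 -0.2   1.14  0.   -0.24] F [ 1.2 -0.9 -0. ] w 0.027
```

Call:
{"name": "step_arm", "arguments": {
  "series": [
    {"x":0.3,"y":18.2,"z":0,"twist":0,"jaw":2},
    {"x":0.3,"y":18.2,"z":0,"twist":0,"jaw":2},
    {"x":0.3,"y":18.2,"z":0,"twist":0,"jaw":2},
    {"x":0.3,"y":18.2,"z":0,"twist":0,"jaw":2},
    {"x":0.3,"y":18.2,"z":0,"twist":0,"jaw":2},
    {"x":0.3,"y":18.2,"z":-3,"twist":0,"jaw":2},
    {"x":0.3,"y":18.2,"z":-5,"twist":0,"jaw":2},
    {"x":0.3,"y":18.2,"z":-5,"twist":0,"jaw":2}
  ]
}}

```text
clock: 17.2
eef_pos: [0.4704, 0.1459, 0.0984]
tool_rot: [-0.533, 0.462, 0.544, 0.455]
ft_force: [0.0, -0.8, -2.2]
grip_width: 0.0267
```

```bash
cat > v.py <<'E'
from h import *
from scipy.optimize import least_squares
import sys
t=sys.argv[1]; st(); look(t,(130,150,280,260),(290,90,410,230))
zb=bot.get_obs()["eef_pos"][2]-.0345
for n in("scene","top"):
    f=np.load(f"pics/{n}{t}.npz");C=cloud(n,f["d"]);p=f["p"].astype(int)
    m=(p[...,0]-p[...,2]>35)&(np.hypot(C[...,0]-.473,C[...,1]-.146)<.035)&(C[...,2]>zb)&(C[...,2]<zb+.07)
    q=C[m]
    if m.sum()<10: print(n,"few",m.sum()); continue
    r=least_squares(lambda c:np.hypot(q[:,0]-c[0],q[:,1]-c[1])-.014,[.473,.146],loss="soft_l1",f_scale=.002); print(n,m.sum(),r.x.round(4),np.abs(r.fun).mean(),"z",q[:,2].min(),q[:,2].max())
E
python3 v.py 17
```

```text
t 17.2 tcp [0.4704 0.1459 0.0984] jaw dir 99.2 tilt -0.9998 j [ 0.3   0.34 -0.22  1.02  0.01  0.14] F [ 0.  -0.8 -2.2] w 0.0267
scene 222 [0.4703 0.1452] 0.0010029857883542537 z 0.06853084890225009 0.12636797581984066
top 29 [0.4467 0.1293] 0.0006980930061949212 z 0.07077363234872694 0.11878599929029983
```

View pics/scene17.png

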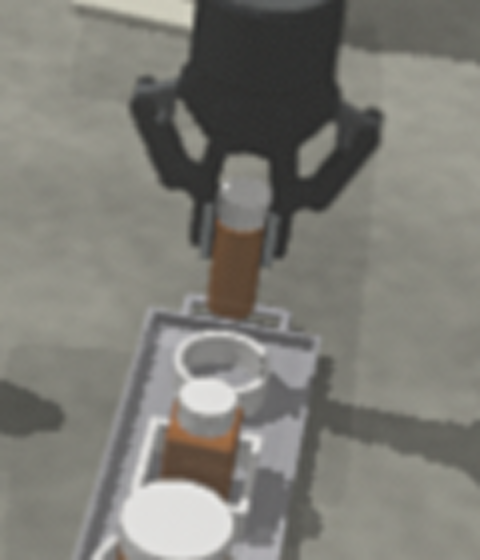

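View pics/top17.png

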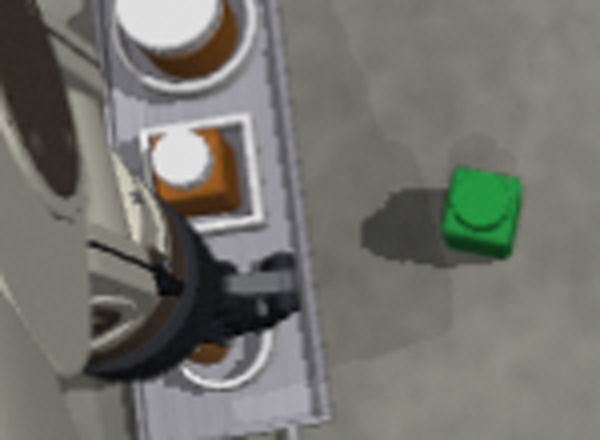

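Call:
{"name": "step_arm", "arguments": {
  "series": [
    {"x":0.2,"y":0.1,"z":0,"twist":0,"jaw":2},
    {"x":0.2,"y":0.1,"z":-1.5,"twist":0,"jaw":2},
    {"x":0.2,"y":0.1,"z":-3,"twist":0,"jaw":2},
    {"x":0.2,"y":0.1,"z":-3.4,"twist":0,"jaw":2},
    {"x":0.2,"y":0.1,"z":-3.4,"twist":0,"jaw":2}
  ]
}}

```text
clock: 17.72
eef_pos: [0.4751, 0.1466, 0.0681]
tool_rot: [-0.533, 0.461, 0.543, 0.457]
ft_force: [0.1, -0.1, -0.6]
grip_width: 0.0266
```

```bash
python3 v.py 18
```

```text
t 17.7167 tcp [0.4751 0.1466 0.0681] jaw dir 99.1 tilt -0.9999 j [ 0.29  0.38 -0.26  0.95  0.01  0.14] F [ 0.1 -0.1 -0.6] w 0.0266
scene 205 [0.4745 0.146 ] 0.000985238191823781 z 0.03749719604239264 0.0961595199384225
top 25 [0.4739 0.1451] 0.00016251987064461364 z 0.04356590355396188 0.08846175030656762
```

View pics/scene18.png

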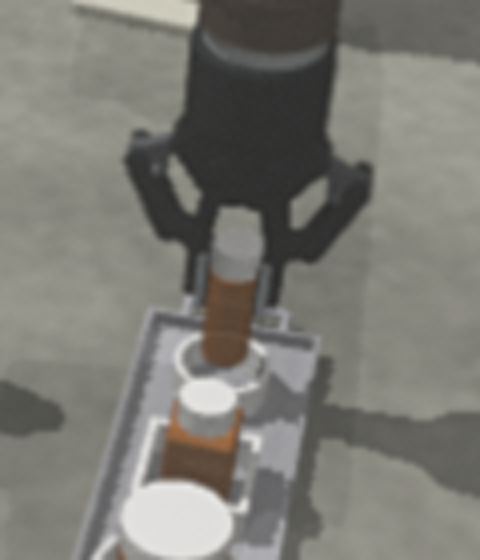

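View pics/top18.png

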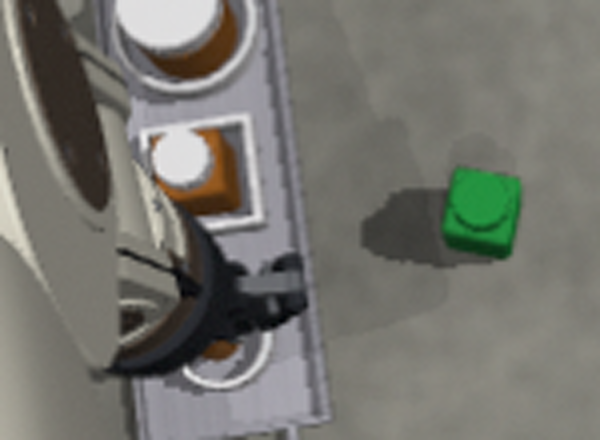

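Vial is at (0.474,0.1455), within 1 mm of the pocket centre in both cameras. Lowering.

Call:
{"name": "step_arm", "arguments": {
  "series": [
    {"x":-0.1,"y":0,"z":-1,"twist":0,"jaw":2},
    {"x":-0.1,"y":0,"z":-1.8,"twist":0,"jaw":2},
    {"x":-0.1,"y":0,"z":-2.4,"twist":0,"jaw":2},
    {"x":-0.1,"y":0,"z":-2.4,"twist":0,"jaw":2},
    {"x":-0.1,"y":0,"z":-2.4,"twist":0,"jaw":2}
  ]
}}

```text
clock: 18.23
eef_pos: [0.4744, 0.1469, 0.0444]
tool_rot: [-0.534, 0.46, 0.543, 0.457]
ft_force: [-0.6, -0.3, -0.6]
grip_width: 0.0269
```

Call:
{"name": "step_arm", "arguments": {
  "series": [
    {"x":0,"y":0,"z":-0.2,"twist":0,"jaw":2},
    {"x":0,"y":0,"z":-0.2,"twist":0,"jaw":2},
    {"x":0,"y":0,"z":-0.2,"twist":0,"jaw":2}
  ]
}}

```text
clock: 18.48
eef_pos: [0.4744, 0.1469, 0.0425]
tool_rot: [-0.534, 0.46, 0.543, 0.457]
ft_force: [-0.6, -0.3, -0.3]
grip_width: 0.0267
```

Call:
{"name": "step_arm", "arguments": {
  "series": [
    {"x":0,"y":0,"z":-0.2,"twist":0,"jaw":2},
    {"x":0,"y":0,"z":-0.2,"twist":0,"jaw":2},
    {"x":0,"y":0,"z":-0.2,"twist":0,"jaw":2}
  ]
}}

```text
clock: 18.73
eef_pos: [0.4749, 0.1471, 0.0408]
tool_rot: [-0.534, 0.46, 0.542, 0.457]
ft_force: [0.9, 0.5, 0.4]
grip_width: 0.027
```

Call:
{"name": "step_arm", "arguments": {
  "series": [
    {"x":0,"y":0,"z":-0.1,"twist":0,"jaw":2},
    {"x":0,"y":0,"z":-0.1,"twist":0,"jaw":2},
    {"x":0,"y":0,"z":-0.1,"twist":0,"jaw":2}
  ]
}}

```text
clock: 18.98
eef_pos: [0.4751, 0.1471, 0.0407]
tool_rot: [-0.534, 0.46, 0.542, 0.458]
ft_force: [-1.2, 0.6, 6.6]
grip_width: 0.0268
```

```bash
python3 v.py 19
```

```text
t 18.9833 tcp [0.4751 0.1471 0.0407] jaw dir 99.1 tilt -0.9999 j [ 0.3   0.41 -0.29  0.88  0.01  0.14] F [-1.2  0.6  6.6] w 0.0268
scene 138 [0.4736 0.146 ] 0.001101067599003325 z 0.022214030635297005 0.06687888242009113
top 20 [0.4736 0.1457] 0.00014829071340216328 z 0.010644593718674678 0.057983869139365034
```

View pics/scene19.png

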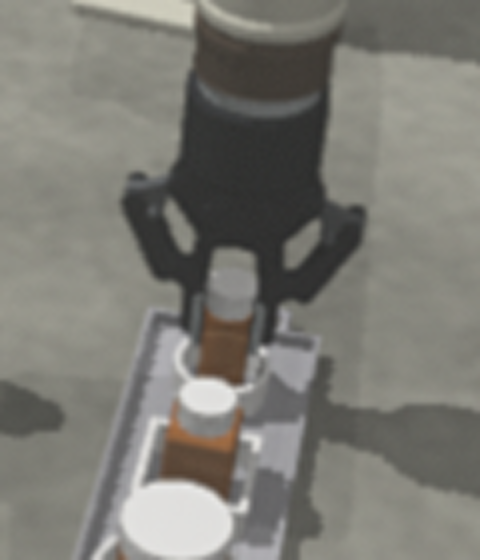

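Amber top at z≈0.066 (62+4 mm) and contact of 6.6 N: seated. Releasing.

Call:
{"name": "step_arm", "arguments": {
  "series": [
    {"x":0,"y":0,"z":0.1,"twist":0,"jaw":2.5},
    {"x":0,"y":0,"z":0.1,"twist":0,"jaw":4},
    {"x":0,"y":0,"z":0.1,"twist":0,"jaw":5},
    {"x":0,"y":0,"z":0.1,"twist":0,"jaw":5},
    {"x":0,"y":0,"z":0.1,"twist":0,"jaw":5},
    {"x":0,"y":0,"z":2,"twist":0,"jaw":5},
    {"x":0,"y":0,"z":5,"twist":0,"jaw":5},
    {"x":0,"y":0,"z":9,"twist":0,"jaw":5},
    {"x":0,"y":0,"z":13,"twist":0,"jaw":5}
  ]
}}

```text
clock: 19.83
eef_pos: [0.4739, 0.1468, 0.1711]
tool_rot: [-0.533, 0.461, 0.543, 0.457]
ft_force: [1.4, 1.5, -0.1]
grip_width: 0.0502
```

Call:
{"name": "step_arm", "arguments": {
  "series": [
    {"x":-10,"y":25,"z":2,"twist":0,"jaw":5},
    {"x":-10,"y":25,"z":2,"twist":0,"jaw":5},
    {"x":-10,"y":25,"z":2,"twist":0,"jaw":5},
    {"x":-10,"y":25,"z":2,"twist":0,"jaw":5},
    {"x":-10,"y":25,"z":2,"twist":0,"jaw":5},
    {"x":-10,"y":25,"z":2,"twist":0,"jaw":5},
    {"x":-10,"y":25,"z":2,"twist":0,"jaw":5},
    {"x":-10,"y":25,"z":2,"twist":0,"jaw":5}
  ]
}}

```text
clock: 20.5
eef_pos: [0.372, 0.401, 0.1911]
tool_rot: [-0.534, 0.459, 0.545, 0.456]
ft_force: [-0.2, 0.1, -0.7]
grip_width: 0.05
```

```bash
python3 - <<'E'
from h import *
st(); look("20",(110,100,410,280),(140,80,400,270))
f=np.load("pics/top20.npz");C=cloud("top",f["d"]);p=f["p"].astype(int); wh=(p.min(2)>150)&(p.max(2)-p.min(2)<35)
for n,x,y,z in(("jar",.65,.173,.07),("bottle",.562,.16,.076),("vial",.473,.146,.084)):
    m=wh&(np.hypot(C[...,0]-x,C[...,1]-y)<.045)&(C[...,2]>z-.01); q=C[m]
    if len(q): print(n,len(q),((q[:,:2].max(0)+q[:,:2].min(0))/2).round(4),np.median(q[:,2]).round(4))
g=np.load("pics/top0.npz")["p"].astype(int)
for n,u,v in(("ojar",312,153),("ovial",384,162),("obot",376,250)): print(n,np.abs(g[v-18:v+18,u-18:u+18]-p[v-18:v+18,u-18:u+18]).mean())
E
```

```text
t 20.5 tcp [0.372  0.401  0.1911] jaw dir 99.4 tilt -0.9999 j [0.81 0.36 0.06 1.28 0.01 0.65] F [-0.2  0.1 -0.7] w 0.05
jar 490 [0.65  0.173] 0.0686
bottle 158 [0.5627 0.16  ] 0.075
vial 146 [0.4747 0.146 ] 0.0831
ojar 1.1815843621399178
ovial 1.0733024691358024
obot 5.104423868312757
```

View pics/scene20.png

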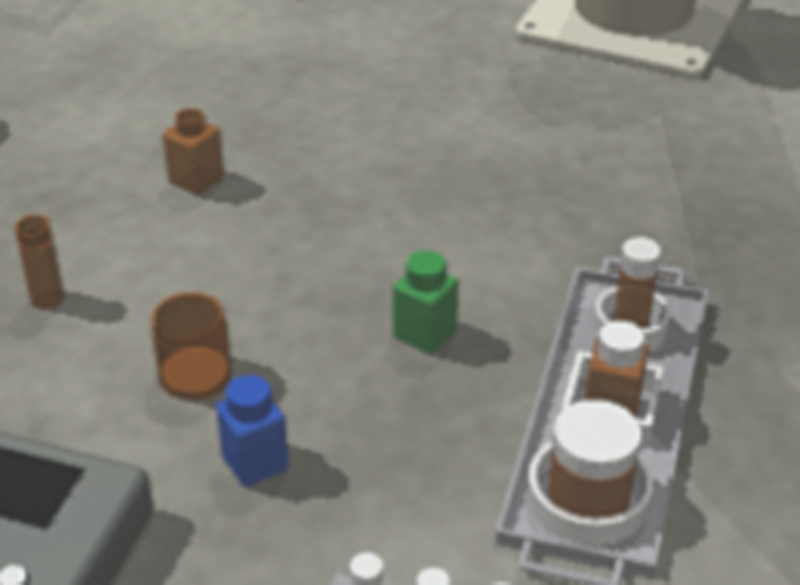

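View pics/top20.png

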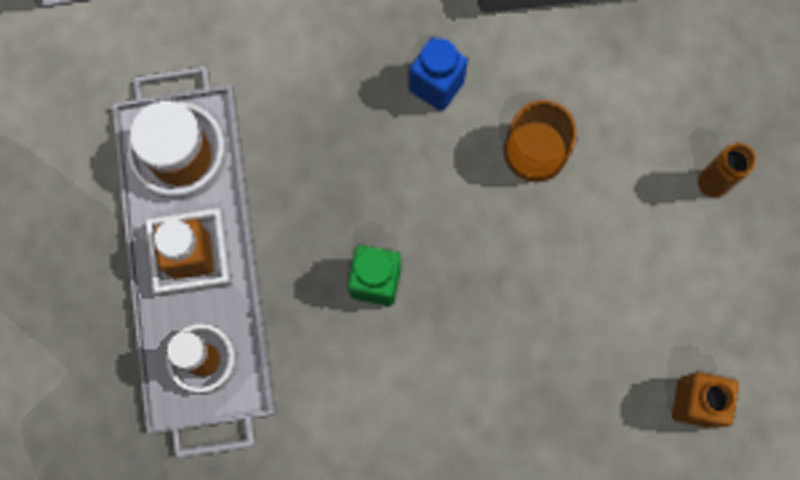

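All three stand centred in their pockets at the right heights, and the open containers haven't moved. The open bottle's neck is still at top pixel (379,249), and its larger picture difference looks like arm shadow. Handing in.

```bash
python3 -c "
from workcell import bot; print(bot.job_done())"
```

```text
the job is handed in; nothing more can be done
None
```

All three capped containers are in the carrier and the job is handed in, at about 20.6 s of the 93 s allowed. I set the jar in the wide pocket, the bottle in the square one and the vial in the small one, each lowered until it touched the floor (about 4, 9 and 7 N) before release.

**Final positions:** the last pictures show all three upright, with cap centres within about 2 mm of the pocket centres. Cap heights are within 1.5 mm of what they should be. The arm is clear of everything.

**Open containers:** they stand where they were. The open jar and vial showed almost no change in the pictures. The open bottle's patch differed a little more, which I put down to arm shadow because its neck was still at the same pixel to within 1.

**Disagreements along the way:**
- **Tool position:** the measured position wandered by 2–5 mm, so I corrected each placing from the camera depth.
- **Vial:** one top-camera fit of the vial was badly off because the gripper hid most of it. I ignored it, and later fits from both cameras agreed.

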